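# Refit the isolator handle and switch the packing bench on

### The arm

A 6-joint arm with a two-finger parallel gripper is mounted at the origin on a cart in front of the work surface, level with it; the furniture and walls round the work are solid. World frame = base frame: x ahead of the robot, y to its left, z up, the work surface at z = 0. Lengths are in m, angles in rad, forces in N, time in s.
With the tool pointing down it reaches from about 0.275 to 0.825 m from the base axis. Payload 4.9 kg.
Tool frame: the origin (TCP) lies between the finger pads; the fingertips stand 14 mm ahead of it and the grasp point (between the pads) lies 5 mm behind it; z points along the fingers, y is the line along which they close (so a half turn about z gives the same grasp; the last joint's range is limited). The gripper opens to 85 mm and grips with 20 to 120 N. Pads are 22 mm wide; open, the fingers measure 114 mm over their backs; the gripper's body (76 mm by 85 mm) begins 54 mm behind the grasp point. The pads swing forward as they close: fully open they stand 13 mm farther back than shut.
Start: joints at [1.206, 0.326, -0.193, 1.052, 0, 1.437], TCP at [0.126, 0.535, 0.245] pointing down, gripper open.
Joint ranges: [-2.65, 2.65], [-0.97, 1.79], [-1.3, 1.35], [-1.93, 2.1], [-1.47, 1.37], [-3.14, 3.14]. Speed limits (rad/s): [2.57, 2.57, 3.14, 3.14, 3.14, 3.14].

### API

Orientations are given as a 3x3 rotation matrix whose columns are the frame's x, y, z axes.
In Python, from plant import robot gives the robot as it stands.
- The arm moves only by the tool apply_moves, never from a script. Its argument "deltas" is a list of rows, each a list of 5 numbers: the closure, from 0 (fully open) to 1 (shut), then the shift along the tool's x, y, z in mm, then the turn about the tool's z in rad. In form: [[hand, tx, ty, tz, spin], ...]. A call has 1 to 12 rows; each row shifts and turns the commanded pose from where the row before left it, along the tool's axes as they then stand; what a row does not reach is not made up. A row lasts 1/12 s, in which the tool goes at most 41.7 mm and 7.16 degrees, less where a joint would pass 70% of its speed; a pose out of reach is approached as far as the arm can. A call is refused whole if a number of a shift passes 41.7 or a number of a turn 0.125, either way. A call with a gripper value outside its range is refused whole. The fingers move at their own pace and stop on an object; "newtons" is the grip in N (left out, the last holds). Time passes only in rows, so rows that do not move let the fingers close. It gives the time, the measured TCP pose, the force, the opening and the grip force at its end, in the units of the state.
- robot.get_state(): the state, without advancing time (a new reading comes with each control period).
- robot.snapshot(name): name is "scene" or "side" or "wrist"; returns the picture (480x640x3 uint8, red, green, blue); there is no depth.
- robot.camera_model(name): a dict with "camera_matrix" (3x3 intrinsics, pixels), "rvec" (rotation vector, rad) and "tvec" (3), from world to camera coordinates, as OpenCV has them. Camera axes: x right, y down, z forward; pixel columns grow to the right and rows downward; lengths in m; the calibration is good to about 2 mm. A picture is of the moment at which its call begins: read the wrist's pose just before it. camera_model takes no time and is no camera call; for the wrist camera it gives the pose at the moment of the call.
- robot.job_done(): hands the job in; it is judged then, once.
Trained networks look in the newest picture that a camera, given by its name, has taken for a name from the list of things; names that differ only in an ending like _2 or _b are one class to them, and where a whole thing is asked for, a point or a joint stands for the part that bears it (a point fixed in the world has none). Each returns a list of dicts, best first, with "score" (0 to 1); they miss things now and then, are a little off and sometimes report something else, mostly with a low value. They report only what shows in the picture. A call takes as long as a camera call.
- robot.boxes_of(camera, thing): "centre" ([x, y, z] in m, in world coordinates, good to about 4 mm: the middle of the surface that is visible of it).
The state is a dict: "t": time; "joint_positions": joint angles; "joint_vel": joint speeds; "joint_efforts": joint torques, N m; "tool_pos": TCP position; "tcp_rot": TCP orientation; "ft_force": force on the tool from outside, world axes, zero at the start; "ft_torque": the same for the moment, N m; "opening": finger opening in m; "gripper_force": force on a finger pad.
Only numpy, scipy, OpenCV 4.12 (cv2) and the standard library are available. Lean on these libraries where they do the work, as an engineer would, in place of code of your own. Each camera call takes 0.05 s, during which the arm holds its last target. There are 200 camera calls.

### The job

The lockout on the packing bench is over: stand the loose T-handle upright on the isolator's spindle, socket fully down on it with the switch still at off, and let go of it. Then take hold of the handle afresh and turn it clockwise until the isolator snaps into its on detent; leave the handle standing on the spindle. Turn the spindle only by its handle, and leave the label roll, the white tape roll and the carton where they are.

Things in the scene. Friction and masses are not known exactly. Their poses are not given: they have to be found in the camera images.
- isolator: Grey power isolator box fixed to the table, yaw within 0.3 rad. 130 mm square base plate, 112 mm square box, top face 50 mm up, black disc (68 mm across) to 56 mm, steel spindle in the middle. Origin on the table under the spindle axis; z up, x away from the robot at yaw 0. A black cable gland juts from its +x side. White marks on top: round stud at the -x edge = off, bar at the +y edge = on.
- seat (a point): Centre of the top of the spindle's round steel shoulder (46 mm across), 62 mm above the table: the handle's end face rests here when fully down. Axes as isolator.
- tang_top (a point): Centre of the top of the flat steel tang that rises 26 mm from the shoulder. At off the tang is 20 mm along the isolator's x by 10 mm along its y; its top 4 mm are only 16 x 6 mm, as a lead-in.
- spindle (a joint): Spindle angle: 0 = off (tang along the isolator's x), 1.45 = on, at the stop (83 degrees clockwise seen from above). A spring inside throws it to the nearer end: about 0.3 N m must be overcome up to the middle (0.73); past it, it snaps on by itself; let go earlier it goes back to off.
- handle: Loose black T-handle with dark steel socket head, 116 mm long, 0.2 to 0.33 kg, lying flat, socket end to the robot's right (within 0.4 rad of -y). Origin on its underside (as it lies) below handle_stem; x along the stem from crossbar to socket, y along the crossbar, z up as it lies. It is symmetric: either half turn about the stem fits the tang, with the crossbar parallel to the tang's 20 mm side.
- handle_stem (a point): Middle of the stem, on its axis, 14 mm above the handle's underside. Stem 26 mm wide (along y) by 24 mm, bare for 50 mm. A tool tilted 45 degrees with its wrist toward the crossbar can grip it here across y, clear of the crossbar; half a turn of the tool about its own axis then stands the handle upright.
- handle_bar (a point): Centre of the round crossbar (28 mm thick, 110 mm long), on the stem axis 44 mm from handle_stem; 164 mm above the table when seated. Axes as handle.
- handle_socket (a point): Centre of the socket's mouth in the end face of the head (36 mm along y by 28 mm, 38 mm long), on the stem axis 58 mm from handle_stem, 102 mm from handle_bar. Axes as handle. Socket 24 mm along y by 14 mm, 30 mm deep: 2 mm of play each side of the tang, so the crossbar may lead or lag the tang by some 0.15 rad.
- label_roll: White label roll, 68 mm across, 30 mm high, bystander on the table in front. Origin under its centre.
- tape_white: White tape roll, 90 mm across, 24 mm high, lying flat, bystander behind the work. Origin under its centre.
- carton_4: Small white carton, 110 x 66 x 28 mm, bystander behind the work. Origin under its centre.

How it is judged:
On the way, in this order (a step that is already met when the one before it is completed fails the run):
1. the handle stands upright and fully down on the spindle, the switch is still off, and the handle has been let go (distance between handle_socket and seat below 0.006 m and angle between the x axis of handle and the z axis of isolator, either way round below 0.1 rad and value of joint spindle below 0.2 rad and contact force between the fingers and handle below 0.1 N), for 0.3 s.
2. the isolator is turned on with the handle on its spindle (distance between handle_socket and seat below 0.008 m and value of joint spindle above 1.35 rad), for 0.2 s.
At the end, for the whole second after the job is handed in: The spindle is in its on detent (over 1.35 of 1.45 rad) and the handle stands on it at rest, upright within 0.1 rad, its socket mouth within 6 mm of the shoulder's centre (value of joint spindle above 1.35 rad and distance between handle_socket and seat below 0.006 m and angle between the x axis of handle and the z axis of isolator, either way round below 0.1 rad and linear speed of handle below 0.02 m/s); the robot touches nothing.
It fails at once if the spindle is turned by more than 0.3 rad while the handle is not on it (value of joint spindle above 0.3 rad and distance between handle_socket and seat above 0.03 m).
It fails at once if the label roll, white tape roll or carton is moved by more than 30 mm (distance of any of label_roll, tape_white, carton_4 from where it was at the start of the episode above 0.03 m).
It also fails if it takes over 56 s, if anything falls off the work surface, if the arm or the gripper's body presses on something with over 40 N, if the wrist force passes 120 N, or if a joint passes its speed limit or range.

## Working session

There is one attempt and no reset: what is moved stays moved. The work goes in short steps, Python scripts to look and compute and a tool call to move; the robot and the scene stay as the last step left them, time stands still between calls to the robot, and variables do not carry over. Pictures are saved under pics/ and viewed, at most 12 in all, crops included, and the job is handed in when it is done.

Besides the shell and the picture viewer there is one more tool, called after "Request:" by a JSON object that holds its "name" and its "arguments", one argument or row to a line. apply_moves: Moves the arm, as the interface text tells. Its arguments: {"type":"object","properties":{"deltas":{"type":"array","items":{"type":"array","items":{"type":"number"}}},"newtons":{"type":"number"}},"required":["deltas"]}

```bash
ls; mkdir -p pics; python3 - <<'E'
from plant import robot
import cv2,numpy as np
s=robot.get_state();print(s['t'],s['tool_pos'],np.round(s['tcp_rot'],3).tolist(),s['opening'])
for c in ("scene","side"):
    im=robot.snapshot(c);cv2.imwrite(f"pics/{c}0.png",im[:,:,::-1])
    for th in ("isolator","handle","handle_stem","handle_bar","handle_socket","seat","tang_top"):
        r=robot.boxes_of(c,th);print(c,th,[(np.round(x['centre'],4).tolist(),round(x['score'],2)) for x in r[:2]])
    m=robot.camera_model(c);print(m)
E
```

```text
pics
0.0 [0.12562497 0.53488114 0.24449563] [[-0.973, 0.229, -0.001], [0.229, 0.973, -0.002], [0.0, -0.002, -1.0]] 0.0855221667677032
scene isolator [([0.463, 0.167, 0.0413], 0.7)]
scene handle [([0.4965, -0.2038, 0.0239], 0.78)]
scene handle_stem [([0.4957, -0.2018, 0.0249], 0.71)]
scene handle_bar [([0.4592, 0.1628, 0.0431], 0.36)]
scene handle_socket [([0.4949, -0.2029, 0.0257], 0.7), ([0.3569, 0.0144, 0.0275], 0.58)]
scene seat [([0.4557, 0.1639, 0.041], 0.93)]
scene tang_top [([0.4539, 0.1709, 0.0387], 0.76), ([0.4973, -0.2033, 0.0278], 0.2)]
{'camera_matrix': array([[525.75573753,   0.        , 320.51120597],
       [  0.        , 525.75573753, 236.77049192],
       [  0.        ,   0.        ,   1.        ]]), 'rvec': array([ 1.8876251 , -0.81476051,  0.47954938]), 'tvec': array([-0.38919739,  0.23717393,  0.63472662])}
side isolator [([0.4779, 0.1655, 0.044], 0.71)]
side handle []
side handle_stem [([0.5052, -0.1949, 0.0271], 0.81)]
side handle_bar [([0.5026, -0.1953, 0.0253], 0.86)]
side handle_socket [([0.5052, -0.1932, 0.0218], 0.9)]
side seat [([0.4755, 0.1656, 0.0465], 0.67)]
side tang_top [([0.4711, 0.1567, 0.0466], 0.75)]
{'camera_matrix': array([[447.83091954,   0.        , 316.42233944],
       [  0.        , 447.83091954, 246.19443982],
       [  0.        ,   0.        ,   1.        ]]), 'rvec': array([ 2.32425627, -0.29624648,  0.13127274]), 'tvec': array([-0.52521121,  0.15022968,  0.78785739])}
```

View pics/scene0.png

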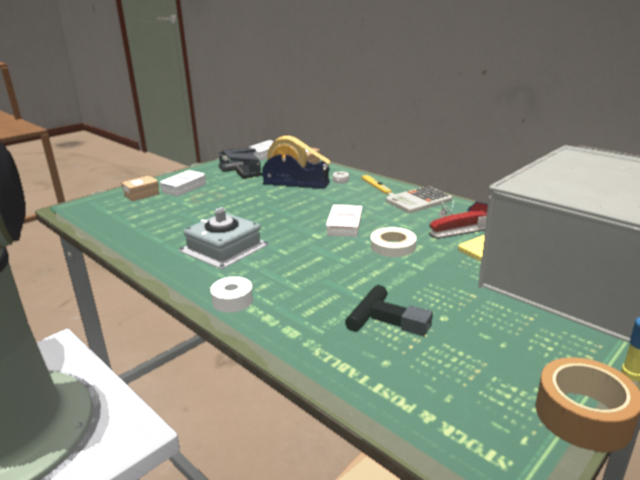

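View pics/side0.png

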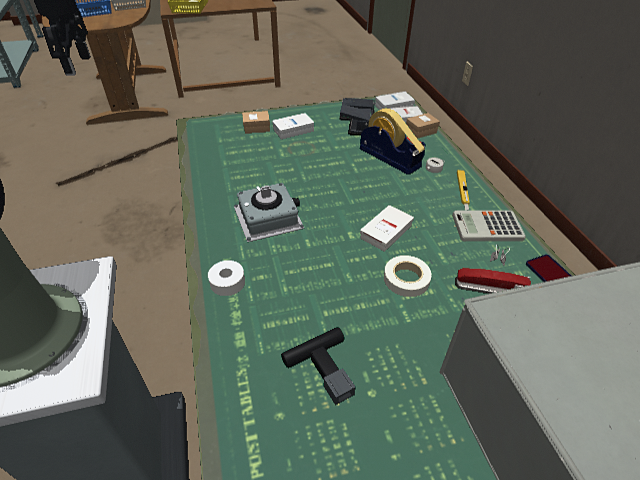

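The scene view shows the isolator at (222,232) and the handle at about (390,310), crossbar on the left and socket at lower right. In the side view the crossbar is at (313,347), the socket at (341,388), and the isolator disc at (267,198). I'll fit silhouettes to get precise poses.

```bash
cat > h.py <<'E'
import numpy as np,cv2
from scipy.optimize import minimize
def box(cx,cy,z0,z1,lx,ly): return [(cx+a*lx/2,cy+b*ly/2,z) for a in(-1,1) for b in(-1,1) for z in(z0,z1)]
def cylz(r,z0,z1): return [(r*np.cos(t),r*np.sin(t),z) for t in np.linspace(0,6.28,40) for z in(z0,z1)]
# handle in own frame: origin under stem mid
HAND=[box(0,0,.002,.026,.07,.026),box(.039,0,0,.028,.038,.036),
 [(-.044+.014*np.cos(t),y,.014+.014*np.sin(t)) for t in np.linspace(0,6.28,24) for y in(-.055,.055)]]
ISO=[box(0,0,0,.004,.13,.13),box(0,0,0,.05,.112,.112),cylz(.034,.05,.056),cylz(.023,.056,.062),box(0,0,.062,.088,.02,.010)]
def render(parts,p,m,shape=(480,640)):
    c,s=np.cos(p[2]),np.sin(p[2]);R=np.array([[c,-s,0],[s,c,0],[0,0,1]]);k=np.zeros((shape[0]*2,shape[1]*2),np.uint8)
    for P in parts:
        q=np.array(P)@R.T+[p[0],p[1],0]
        px=cv2.projectPoints(q,m['rvec'],m['tvec'],m['camera_matrix'],None)[0].reshape(-1,2)
        cv2.fillConvexPoly(k,np.round(cv2.convexHull(px.astype(np.float32))*16*2).astype(int),255,shift=4)
    return cv2.resize(k,(shape[1],shape[0]),interpolation=cv2.INTER_AREA)/255.
def fit(parts,p0,views):
    def cost(p):
        e=0
        for m,mask in views:
            r=render(parts,p,m); 
            e+=1-np.minimum(r,mask).sum()/np.maximum(r,mask).sum()
        return e
    b=None
    for dy in(-.15,0,.15):
        x=np.array(p0)+[0,0,dy];S=np.vstack([x,x+[.01,0,0],x+[0,.01,0],x+[0,0,.1]])
        r=minimize(cost,x,method='Nelder-Mead',options=dict(initial_simplex=S,xatol=1e-4,fatol=1e-5))
        if b is None or r.fun<b.fun:b=r
    return b.x,b.fun
def near(mask,parts,p,m,pad=20):
    roi=cv2.dilate((render(parts,p,m)>0).astype(np.uint8),np.ones((2*pad+1,)*2))
    return (mask*roi).astype(float)
def comp(mask,px):
    n,l,st,cen=cv2.connectedComponentsWithStats(mask.astype(np.uint8));i=1+np.argmax(st[1:,4]);return l==i
E
python3 - <<'E'
from h import *
from plant import robot
hv=[];iv=[]
hp=[.497,-.2,-1.3];ip=[.465,.165,0.]
for c in("scene","side"):
    im=cv2.imread(f"pics/{c}0.png");m=robot.camera_model(c)
    hsv=cv2.cvtColor(im,cv2.COLOR_BGR2HSV)
    green=(hsv[...,0]>50)&(hsv[...,0]<90)&(hsv[...,1]>70)
    mk=comp(near((~green)&(im.max(2)<110),HAND,hp,m,25),0);hv.append((m,mk.astype(float)))
    mi=comp(near(~green,ISO,ip,m,12),0);mi=cv2.morphologyEx(mi.astype(np.uint8),cv2.MORPH_CLOSE,np.ones((5,5)));mi=cv2.morphologyEx(mi,cv2.MORPH_OPEN,np.ones((3,3)));iv.append((m,mi.astype(float)))
H=fit(HAND,hp,hv);I=fit(ISO,ip,iv);print(H,I)
print([fit(HAND,hp,[v]) for v in hv],[fit(ISO,ip,[v]) for v in iv])
o=[]
for (c,(v,w)) in zip(("scene","side"),zip(hv,iv)):
    im=cv2.imread(f"pics/{c}0.png")
    for (mm,mask),P,p,col in((v,HAND,H[0],(0,0,255)),(w,ISO,I[0],(255,0,255))):
        cs,_=cv2.findContours((render(P,p,mm)>.5).astype(np.uint8),0,1);cv2.drawContours(im,cs,-1,col,1)
        cs,_=cv2.findContours(mask.astype(np.uint8),0,1);cv2.drawContours(im,cs,-1,(0,255,255),1)
    a=im[180:350,160:460] if c=="scene" else im[170:420,210:370]
    o.append(cv2.resize(a,(int(a.shape[1]*560/a.shape[0])if c=="side" else 440,560 if c=="side" else 250)))
k=np.zeros((560,800,3),np.uint8);k[:250,:440]=o[0];k[:,440:440+358]=o[1][:,:358];cv2.imwrite("pics/fit.png",k)
E
```

```text
(array([ 0.50434276, -0.21071752, -1.321895  ]), np.float64(0.38232625502518947)) (array([0.48196863, 0.19656844, 0.08001371]), np.float64(0.6407250215975608))
[(array([ 0.50670223, -0.20919478, -1.2989299 ]), np.float64(0.2528115375276362)), (array([ 0.50491356, -0.21053523, -1.33190161]), np.float64(0.1208653251046311))] [(array([0.43016217, 0.11879283, 0.12623042]), np.float64(0.493885011184228)), (array([0.4815404 , 0.19716607, 0.0874273 ]), np.float64(0.06534982275849244))]
```

View pics/fit.png

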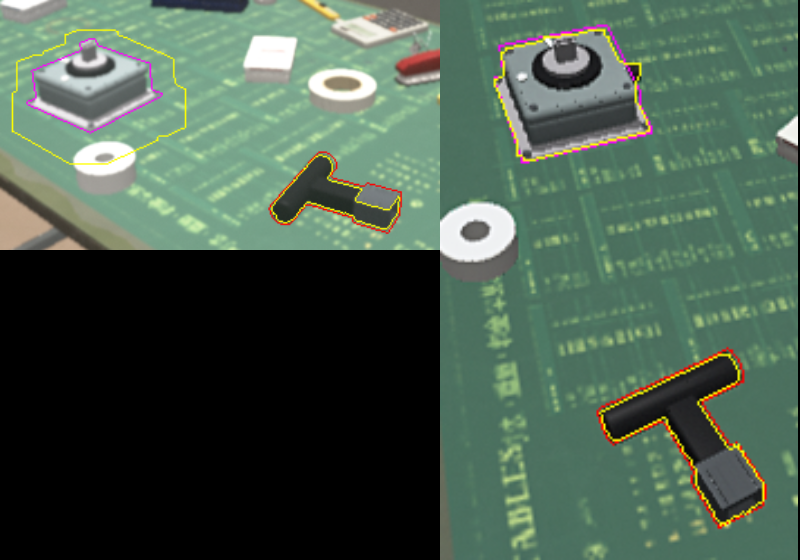

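The wrist only takes a spin about its own axis, so I'll test whether pushing past the reach limit tilts the tool.

Request:
{"name": "apply_moves", "arguments": {
  "deltas": [
    [0, 0, 40, 0, 0],
    [0, 0, 40, 0, 0],
    [0, 0, 40, 0, 0],
    [0, 0, 40, 0, 0],
    [0, 0, 40, 0, 0],
    [0, 0, 40, 0, 0],
    [0, 0, 40, 0, 0],
    [0, 0, 40, 0, 0],
    [0, 0, 40, 0, 0],
    [0, 0, 40, 0, 0]
  ]
}}

```text
t: 1.63
tool_pos: [0.1998, 0.8457, 0.2366]
tcp_rot: [[-0.973, 0.229, 0.008], [0.229, 0.973, 0.032], [-0.001, 0.033, -0.999]]
ft_force: [20.8, 69.5, 35.6]
opening: 0.0852
gripper_force: 0.0
```

```bash
cat > st.py <<'E'
from plant import robot
import numpy as np
s=robot.get_state();np.set_printoptions(precision=4,suppress=True)
print(s['t'],s['tool_pos'],'q',s['joint_positions']);print(s['tcp_rot']);print(s['ft_force'],s['ft_torque'],s['opening'],s['gripper_force'])
E
python3 st.py
```

```text
1.6333 [0.1998 0.8457 0.2366] q [1.2532 1.1683 1.3481 1.7172 0.0022 1.4843]
[[-0.9734  0.2288  0.0083]
 [ 0.229   0.9729  0.0323]
 [-0.0007  0.0334 -0.9994]]
[20.7849 69.5404 35.5877] [ 5.0234 -1.4668  0.0067] 0.0851920468202432 0.0
```

Request:
{"name": "apply_moves", "arguments": {
  "deltas": [
    [0, 0, 0, 0, 0],
    [0, 0, 0, 0, 0]
  ]
}}

```text
t: 1.8
tool_pos: [0.1995, 0.8449, 0.2307]
tcp_rot: [[-0.973, 0.229, 0.006], [0.229, 0.973, 0.025], [-0.0, 0.026, -1.0]]
ft_force: [0.2, 0.4, 1.0]
opening: 0.0852
gripper_force: 0.0
```

Request:
{"name": "apply_moves", "arguments": {
  "deltas": [
    [0, 0, 15, 0, 0],
    [0, 0, 15, 0, 0],
    [0, 0, 15, 0, 0],
    [0, 0, 15, 0, 0]
  ]
}}

```text
t: 2.13
tool_pos: [0.2053, 0.8693, 0.2287]
tcp_rot: [[-0.973, 0.228, 0.022], [0.229, 0.97, 0.081], [-0.002, 0.084, -0.996]]
ft_force: [-0.6, -0.7, -0.6]
opening: 0.0853
gripper_force: 0.0
```

```bash
python3 st.py
```

```text
2.1333 [0.2053 0.8693 0.2287] q [1.2549 1.1788 1.3475 1.6555 0.0047 1.4858]
[[-0.9735  0.2278  0.0216]
 [ 0.2288  0.9701  0.0813]
 [-0.0025  0.084  -0.9965]]
[-0.6026 -0.7153 -0.636 ] [-0.0694  0.0553  0.0167] 0.08528581499669552 0.0
```

Pushing past the limit does tilt the tool. I'll retract, spin so tool y is at yaw 0.083 (the isolator's x), and check where the grey box is before swinging right.

Request:
{"name": "apply_moves", "arguments": {
  "deltas": [
    [0, 0, -40, 0, 0],
    [0, 0, -40, 0, 0],
    [0, 0, -40, 0, 0],
    [0, 0, -40, 0, 0],
    [0, 0, -40, 0, 0],
    [0, 0, -40, 0, 0],
    [0, 0, -40, 0, 0],
    [0, 0, -40, 0, 0]
  ]
}}

```text
t: 2.8
tool_pos: [0.1541, 0.6446, 0.2146]
tcp_rot: [[-0.973, 0.228, 0.022], [0.229, 0.97, 0.082], [-0.003, 0.085, -0.996]]
ft_force: [-0.3, -0.2, 0.9]
opening: 0.0858
gripper_force: 0.0
```

Request:
{"name": "apply_moves", "arguments": {
  "deltas": [
    [0, 0, 0, -10, 0.125],
    [0, 0, 0, -10, 0.125],
    [0, 0, 0, -10, 0.125],
    [0, 0, 0, -10, 0.125],
    [0, 0, 0, -10, 0.125],
    [0, 0, 0, -10, 0.125],
    [0, 0, 0, -10, 0.125],
    [0, 0, 0, -10, 0.125],
    [0, 0, 0, -10, 0.125],
    [0, 0, 0, -10, 0.125]
  ]
}}

```text
t: 3.63
tool_pos: [0.1526, 0.6388, 0.315]
tcp_rot: [[-0.085, 0.996, 0.022], [0.993, 0.083, 0.082], [0.08, 0.029, -0.996]]
ft_force: [0.6, -0.3, -0.0]
opening: 0.0856
gripper_force: 0.0
```

```bash
python3 st.py; python3 - <<'E'
from plant import robot
import numpy as np,cv2
for c,pts in(("scene",[((483,285),0),((489,190),.2),((640,330),0)]),("side",[((445,370),0),((467,302),.15),((560,480),0)])):
    m=robot.camera_model(c);R=cv2.Rodrigues(m['rvec'])[0];C=-R.T@m['tvec'];print(c,C)
    for p,z in pts:
        d=R.T@np.linalg.inv(m['camera_matrix'])@[*p,1];
        for zz in(0,.1,.2,.3): print(p,zz,C+d*(zz-C[2])/d[2])
E
```

```text
3.6333 [0.1526 0.6388 0.315 ] q [1.2207 0.4349 0.1427 1.1941 0.0073 2.708 ]
[[-0.0846  0.9962  0.022 ]
 [ 0.9932  0.0825  0.0818]
 [ 0.0796  0.0288 -0.9964]]
[ 0.5704 -0.255  -0.0049] [-0.1128  0.0572 -0.0413] 0.08559817445120083 0.0
scene [-0.05655323 -0.61309032  0.48117145]
(483, 285) 0 [ 0.69686606 -0.26022201  0.        ]
(483, 285) 0.1 [ 0.54028585 -0.33355727  0.1       ]
(483, 285) 0.2 [ 0.38370563 -0.40689252  0.2       ]
(483, 285) 0.3 [ 0.22712541 -0.48022778  0.3       ]
(489, 190) 0 [ 1.12180876 -0.04460144  0.        ]
(489, 190) 0.1 [ 0.87691435 -0.16274829  0.1       ]
(489, 190) 0.2 [ 0.63201994 -0.28089513  0.2       ]
(489, 190) 0.3 [ 0.38712552 -0.39904197  0.3       ]
(640, 330) 0 [ 0.73503941 -0.4972784   0.        ]
(640, 330) 0.1 [ 0.57052577 -0.52134714  0.1       ]
(640, 330) 0.2 [ 0.40601214 -0.54541589  0.2       ]
(640, 330) 0.3 [ 0.2414985  -0.56948463  0.3       ]
side [ 0.38891512 -0.57897851  0.65777196]
(445, 370) 0 [ 0.69426364 -0.2574891   0.        ]
(445, 370) 0.1 [ 0.647842   -0.30636461  0.1       ]
(445, 370) 0.2 [ 0.60142036 -0.35524013  0.2       ]
(445, 370) 0.3 [ 0.55499873 -0.40411564  0.3       ]
(467, 302) 0 [ 0.79883347 -0.13716463  0.        ]
(467, 302) 0.1 [ 0.73651425 -0.20433287  0.1       ]
(467, 302) 0.2 [ 0.67419503 -0.27150112  0.2       ]
(467, 302) 0.3 [ 0.61187581 -0.33866936  0.3       ]
(560, 480) 0 [ 0.77097149 -0.45209054  0.        ]
(560, 480) 0.1 [ 0.71288808 -0.47138111  0.1       ]
(560, 480) 0.2 [ 0.65480468 -0.49067169  0.2       ]
(560, 480) 0.3 [ 0.59672127 -0.50996226  0.3       ]
```

Request:
{"name": "apply_moves", "arguments": {
  "deltas": [
    [0, -34.2, 25.2, -2, 0],
    [0, -34.2, 25.2, -2, 0],
    [0, -34.2, 25.2, -2, 0],
    [0, -34.2, 25.2, -2, 0],
    [0, -34.2, 25.2, -2, 0],
    [0, -34.2, 25.2, -2, 0],
    [0, -34.2, 25.2, -2, 0],
    [0, -34.2, 25.2, -2, 0],
    [0, -34.2, 25.2, -2, 0],
    [0, -34.2, 25.2, -2, 0]
  ]
}}

```text
t: 4.47
tool_pos: [0.4306, 0.324, 0.3159]
tcp_rot: [[-0.091, 0.995, 0.026], [0.993, 0.089, 0.079], [0.077, 0.033, -0.997]]
ft_force: [-0.1, 1.6, -0.0]
opening: 0.0854
gripper_force: 0.0
```

Request:
{"name": "apply_moves", "arguments": {
  "deltas": [
    [0, -39.7, -3.3, -3.3, 0],
    [0, -39.7, -3.3, -3.3, 0],
    [0, -39.7, -3.3, -3.3, 0],
    [0, -39.7, -3.3, -3.3, 0],
    [0, -39.7, -3.3, -3.3, 0],
    [0, -39.7, -3.3, -3.3, 0],
    [0, -39.7, -3.3, -3.3, 0],
    [0, -39.7, -3.3, -3.3, 0],
    [0, -39.7, -3.3, -3.3, 0],
    [0, -39.7, -3.3, -3.3, 0],
    [0, -39.7, -3.3, -3.3, 0],
    [0, -39.7, -3.3, -3.3, 0]
  ]
}}

```text
t: 5.47
tool_pos: [0.4321, -0.1579, 0.3188]
tcp_rot: [[-0.091, 0.996, 0.026], [0.993, 0.089, 0.072], [0.07, 0.033, -0.997]]
ft_force: [1.5, -0.3, -0.5]
opening: 0.0857
gripper_force: 0.0
```

```bash
python3 st.py; python3 - <<'E'
from h import *
from plant import robot
im=robot.snapshot("wrist");cv2.imwrite("pics/w1.png",im[:,:,::-1]);print(robot.camera_model("wrist"))
E
```

```text
5.4667 [ 0.4321 -0.1579  0.3188] q [-0.5593  0.1209 -0.2708  1.1954  0.0753  0.9209]
[[-0.0907  0.9955  0.0261]
 [ 0.9934  0.0887  0.0724]
 [ 0.0698  0.0325 -0.997 ]]
[ 1.509  -0.2891 -0.4863] [-0.0662 -0.0372  0.017 ] 0.0857434640373169 0.0
{'camera_matrix': array([[383.17735042,   0.        , 322.22183981],
       [  0.        , 383.17735042, 236.67893257],
       [  0.        ,   0.        ,   1.        ]]), 'rvec': array([-2.88692411, -0.11339665, -0.05979667]), 'tvec': array([-0.42721377, -0.23311066,  0.39263177])}
```

```bash
python3 - <<'E'
from h import *
from plant import robot
m=robot.camera_model("wrist");im=cv2.imread("pics/w1.png");hsv=cv2.cvtColor(im,cv2.COLOR_BGR2HSV)
green=(hsv[...,0]>50)&(hsv[...,0]<90)&(hsv[...,1]>70)
hp=[.505,-.21,-1.325]
mk=comp(near((~green)&(im.max(2)<120),HAND,hp,m,20),0).astype(float)
H=fit(HAND,hp,[(m,mk)]);print(H)
cs,_=cv2.findContours((render(HAND,H[0],m)>.5).astype(np.uint8),0,1);cv2.drawContours(im,cs,-1,(0,0,255),1)
cv2.imwrite("pics/w1f.png",im)
E
```

```text
(array([ 0.50508876, -0.22029097, -1.30712758]), np.float64(0.11847192374075077))
```

View pics/w1f.png

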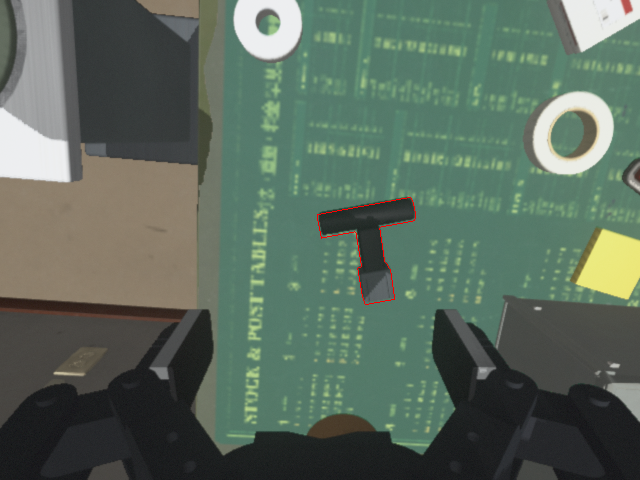

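Wrist view: handle at (365,250) with the fit matching. There is a brown baseboard along row ~310 at lower left, so probably a wall on the right. I'll work out where it is and re-fit the handle from a static image.

```bash
python3 - <<'E'
from h import *
from plant import robot
m=robot.camera_model("wrist");R=cv2.Rodrigues(m['rvec'])[0];C=-R.T@m['tvec'];print(C,robot.get_state()['tool_pos'])
for p in((10,303),(200,320),(80,360)):
    d=R.T@np.linalg.inv(m['camera_matrix'])@[*p,1]
    for z in(-.7,-.85): print(p,z,C+d*(z-C[2])/d[2])
    print(d)
im=robot.snapshot("wrist")[:,:,::-1].copy();m=robot.camera_model("wrist");hsv=cv2.cvtColor(im,cv2.COLOR_BGR2HSV)
green=(hsv[...,0]>50)&(hsv[...,0]<90)&(hsv[...,1]>70)
hp=[.505,-.21,-1.325]
mk=comp(near((~green)&(im.max(2)<120),HAND,hp,m,20),0).astype(float)
print(fit(HAND,hp,[(m,mk)]))
E
```

```text
[ 0.42252936 -0.09277352  0.45152398] [ 0.43263503 -0.16481374  0.31843291]
(10, 303) -0.7 [-0.48556235 -0.67676024 -0.7       ]
(10, 303) -0.85 [-0.60385234 -0.75283161 -0.85      ]
[-0.74873283 -0.48150426 -0.94944573]
(200, 320) -0.7 [ 0.10863063 -0.69600096 -0.7       ]
(200, 320) -0.85 [ 0.0677415  -0.77457866 -0.85      ]
[-0.25160494 -0.48351581 -0.92300185]
(80, 360) -0.7 [-0.28378884 -0.86772765 -0.7       ]
(80, 360) -0.85 [-0.37579538 -0.96867485 -0.85      ]
[-0.5560453  -0.61007858 -0.90653122]
(array([ 0.50475356, -0.20447259, -1.30606371]), np.float64(0.08276148689040741))
```

The wall is at about y = -0.75, so I'll do the tilt high up. I'll fit the arm's in-plane kinematics first so I can plan it.

```bash
python3 st.py; python3 - <<'E'
import numpy as np
from scipy.optimize import least_squares
D=[([1.206,.326,-.193,1.052,0],[.1256,.5349,.2445]),([1.2532,1.1683,1.3481,1.7172,.0022],[.1998,.8457,.2366]),([1.2549,1.1788,1.3475,1.6555,.0047],[.2053,.8693,.2287]),([1.2207,.4349,.1427,1.1941,.0073],[.1526,.6388,.315])]
def fk(q,P):
    a,h,L1,L2,o2,Lt,off=P;e=q[2]-q[1];p=q[1]-q[2]+q[3]
    r=a+L1*np.sin(q[1])+L2*np.cos(e)-o2*np.sin(e)+Lt*np.cos(p)*np.cos(q[4])
    z=h+L1*np.cos(q[1])+L2*np.sin(e)+o2*np.cos(e)-Lt*np.sin(p)
    return r,z
def res(P):
    e=[]
    for q,t in D:
        r,z=fk(q,P);c,s=np.cos(q[0]),np.sin(q[0]);e+=[c*t[0]+s*t[1]-r,-s*t[0]+c*t[1]-P[6],t[2]-z]
    return np.r_[np.array(e),1e-3*(np.array(P)-[0,.3,.4,.4,0,.2,.075])]
f=least_squares(res,[0,.3,.4,.4,0,.2,.075]);print(f.x.round(3),np.round(f.fun*1000,1))
for j2 in(0,.2,.4,.6,.8): print(j2,fk([0,j2,1.35,np.pi/2-j2+1.35,0],f.x),np.pi/2-j2+1.35)
E
```

```text
5.5667 [ 0.4326 -0.1611  0.3183] q [-0.5635  0.1239 -0.2686  1.1939  0.0736  0.9239]
[[-0.0836  0.9962  0.0261]
 [ 0.9942  0.0816  0.0705]
 [ 0.0681  0.0318 -0.9972]]
[ 0.2003  1.7009 -0.0357] [-0.0115 -0.0121 -0.0312] 0.08531947907463244 0.0
[-0.005  0.303  0.517  0.401  0.072  0.412  0.075] [-0.  -1.1 -0.   0.1 -0.3 -0.1 -0.1  0.3  0.1  0.1  1.1  0.  -0.   0.
  0.1  0.   0.1  0.2 -0. ]
0 (np.float64(0.012093637235418895), np.float64(0.8148358316114314)) 2.9207963267948966
0.2 (np.float64(0.19529004050788915), np.float64(0.7930265426955564)) 2.720796326794897
0.4 (np.float64(0.37050187570193016), np.float64(0.7352564807004199)) 2.5207963267948967
0.6 (np.float64(0.5307439998612745), np.float64(0.6438287556937955)) 2.3207963267948966
0.8 (np.float64(0.6696280651689537), np.float64(0.5223883025548269)) 2.1207963267948964
```

Request:
{"name": "apply_moves", "arguments": {
  "deltas": [
    [0, -15.2, -27.7, -27, 0],
    [0, -15.2, -27.7, -27, 0],
    [0, -15.2, -27.7, -27, 0],
    [0, -15.2, -27.7, -27, 0],
    [0, -15.2, -27.7, -27, 0],
    [0, -15.2, -27.7, -27, 0],
    [0, -15.2, -27.7, -27, 0],
    [0, -15.2, -27.7, -27, 0],
    [0, -15.2, -27.7, -27, 0],
    [0, -15.2, -27.7, -27, 0],
    [0, -15.2, -27.7, -27, 0],
    [0, -15.2, -27.7, -27, 0]
  ]
}}

```text
t: 6.57
tool_pos: [0.109, -0.3902, 0.62]
tcp_rot: [[-0.091, 0.996, 0.021], [0.994, 0.09, 0.07], [0.068, 0.027, -0.997]]
ft_force: [0.7, -0.7, -0.0]
opening: 0.0852
gripper_force: 0.0
```

Request:
{"name": "apply_moves", "arguments": {
  "deltas": [
    [0, 0, 0, -20, 0],
    [0, 0, 0, -20, 0],
    [0, 0, 0, -20, 0],
    [0, 0, 0, -20, 0],
    [0, 0, 0, -20, 0]
  ]
}}

```text
t: 6.98
tool_pos: [0.1068, -0.3844, 0.6586]
tcp_rot: [[-0.091, 0.996, 0.026], [0.996, 0.091, 0.02], [0.018, 0.028, -0.999]]
ft_force: [0.5, -0.5, -1.1]
opening: 0.0851
gripper_force: 0.0
```

```bash
python3 st.py
```

```text
6.9833 [ 0.1068 -0.3844  0.6586] q [-1.5052  0.1671  0.6803  2.1026  0.0271 -0.0258]
[[-0.0912  0.9955  0.0258]
 [ 0.9957  0.0907  0.0203]
 [ 0.0178  0.0275 -0.9995]]
[ 0.5372 -0.5342 -1.1377] [ 0.0038  0.0104 -0.0057] 0.085124454769976 0.0
```

Request:
{"name": "apply_moves", "arguments": {
  "deltas": [
    [0, -8, 0, -40, 0],
    [0, -8, 0, -40, 0],
    [0, -8, 0, -40, 0],
    [0, -8, 0, -40, 0],
    [0, -8, 0, -40, 0],
    [0, -8, 0, -40, 0],
    [0, -8, 0, -40, 0],
    [0, -8, 0, -40, 0]
  ]
}}

```text
t: 7.65
tool_pos: [0.0973, -0.3884, 0.7362]
tcp_rot: [[-0.081, 0.996, 0.044], [0.974, 0.089, -0.209], [-0.212, 0.026, -0.977]]
ft_force: [-0.0, -1.1, 0.6]
opening: 0.0855
gripper_force: 0.0
```

```bash
python3 st.py
```

```text
7.65 [ 0.0973 -0.3884  0.7362] q [-1.5376  0.1171  0.8616  2.1035  0.037  -0.0489]
[[-0.0812  0.9957  0.044 ]
 [ 0.974   0.0887 -0.2087]
 [-0.2117  0.0259 -0.977 ]]
[-0.0099 -1.0611  0.6292] [0.2066 0.0348 0.017 ] 0.08554344398741096 0.0
```

Request:
{"name": "apply_moves", "arguments": {
  "deltas": [
    [0, -18, 0, -36, 0],
    [0, -18, 0, -36, 0],
    [0, -18, 0, -36, 0],
    [0, -19, 0, -35, 0],
    [0, -20, 0, -35, 0],
    [0, -21, 0, -35, 0],
    [0, -22, 0, -34, 0],
    [0, -23, 0, -34, 0],
    [0, -24, 0, -33, 0],
    [0, -25, 0, -33, 0]
  ]
}}

```text
t: 8.48
tool_pos: [0.0918, -0.4253, 0.8295]
tcp_rot: [[-0.066, 0.996, 0.061], [0.875, 0.087, -0.477], [-0.48, 0.022, -0.877]]
ft_force: [-1.8, -0.0, 0.6]
opening: 0.0852
gripper_force: 0.0
```

```bash
python3 st.py
```

```text
8.4833 [ 0.0918 -0.4253  0.8295] q [-1.5686  0.1681  1.1991  2.1037  0.0597 -0.0643]
[[-0.066   0.996   0.0607]
 [ 0.8747  0.087  -0.4768]
 [-0.4801  0.0216 -0.8769]]
[-1.7812 -0.0034  0.6042] [0.5084 0.0447 0.0082] 0.08519955421327552 0.0
```

Request:
{"name": "apply_moves", "arguments": {
  "deltas": [
    [0, -28, 0, -30, 0],
    [0, -28, 0, -30, 0],
    [0, -28, 0, -30, 0],
    [0, -29, 0, -29, 0],
    [0, -30, 0, -28, 0],
    [0, -30, 0, -28, 0]
  ]
}}

```text
t: 8.98
tool_pos: [0.0805, -0.4272, 0.8778]
tcp_rot: [[-0.057, 0.995, 0.077], [0.795, 0.092, -0.599], [-0.603, 0.027, -0.797]]
ft_force: [-0.8, 0.3, 0.4]
opening: 0.0853
gripper_force: 0.0
```

```bash
python3 st.py
```

```text
8.9833 [ 0.0805 -0.4272  0.8778] q [-1.6321  0.1739  1.3465  2.1036  0.1138 -0.1064]
[[-0.0569  0.9954  0.0771]
 [ 0.7954  0.0919 -0.599 ]
 [-0.6033  0.0272 -0.797 ]]
[-0.8453  0.3165  0.3698] [ 0.6029  0.1041 -0.0286] 0.08532099316421063 0.0
```

Request:
{"name": "apply_moves", "arguments": {
  "deltas": [
    [0, -36, 6, -18, 0],
    [0, -36, 6, -18, 0],
    [0, -36, 6, -18, 0],
    [0, -36, 6, -18, 0]
  ]
}}

```text
t: 9.32
tool_pos: [0.076, -0.4177, 0.8911]
tcp_rot: [[-0.053, 0.992, 0.111], [0.772, 0.111, -0.625], [-0.633, 0.053, -0.772]]
ft_force: [0.2, -0.1, 0.7]
opening: 0.0855
gripper_force: 0.0
```

```bash
python3 st.py
```

```text
9.3167 [ 0.076  -0.4177  0.8911] q [-1.6986  0.1483  1.3463  2.1035  0.1912 -0.1543]
[[-0.0529  0.9924  0.1112]
 [ 0.7723  0.1113 -0.6254]
 [-0.633   0.0528 -0.7723]]
[ 0.177  -0.0621  0.7032] [ 0.6131  0.1701 -0.0282] 0.0855422226596496 0.0
```

Request:
{"name": "apply_moves", "arguments": {
  "deltas": [
    [0, -36, 8, 14, 0],
    [0, -36, 8, 14, 0],
    [0, -36, 8, 14, 0],
    [0, -36, 8, 14, 0]
  ]
}}

```text
t: 9.65
tool_pos: [0.0727, -0.4636, 0.8634]
tcp_rot: [[-0.059, 0.984, 0.17], [0.805, 0.148, -0.574], [-0.59, 0.103, -0.801]]
ft_force: [-0.9, -0.4, -0.0]
opening: 0.085
gripper_force: 0.0
```

```bash
python3 st.py
```

```text
9.65 [ 0.0727 -0.4636  0.8634] q [-1.7414  0.2227  1.3457  2.1031  0.2681 -0.2039]
[[-0.0594  0.9837  0.1699]
 [ 0.8053  0.1478 -0.5742]
 [-0.5899  0.1027 -0.8009]]
[-0.8638 -0.3766 -0.0152] [0.5969 0.1257 0.014 ] 0.08502795556063115 0.0
```

Request:
{"name": "apply_moves", "arguments": {
  "deltas": [
    [0, 18, -3, 24, 0],
    [0, 18, -3, 24, 0],
    [0, 2, -32, -6, 0],
    [0, 2, -32, -6, 0],
    [0, 2, -32, -6, 0]
  ]
}}

```text
t: 10.07
tool_pos: [-0.0252, -0.4629, 0.8441]
tcp_rot: [[-0.061, 0.983, 0.173], [0.805, 0.151, -0.574], [-0.59, 0.104, -0.8]]
ft_force: [0.1, -1.3, 0.6]
opening: 0.0854
gripper_force: 0.0
```

```bash
python3 st.py
```

```text
10.0667 [-0.0252 -0.4629  0.8441] q [-2.0622  0.1494  1.1261  2.0599  0.4371 -0.4992]
[[-0.0612  0.983   0.1729]
 [ 0.8049  0.1511 -0.5739]
 [-0.5903  0.1041 -0.8004]]
[ 0.1358 -1.278   0.6135] [ 0.4845  0.1774 -0.015 ] 0.08544628156459512 0.0
```

Request:
{"name": "apply_moves", "arguments": {
  "deltas": [
    [0, -24, 0, -32, 0],
    [0, -24, 0, -32, 0],
    [0, -24, 0, -32, 0],
    [0, -24, 0, -32, 0],
    [0, -24, 0, -32, 0]
  ]
}}

```text
t: 10.48
tool_pos: [-0.0124, -0.4474, 0.9044]
tcp_rot: [[-0.042, 0.99, 0.133], [0.715, 0.123, -0.688], [-0.698, 0.066, -0.713]]
ft_force: [0.3, 0.8, 0.9]
opening: 0.0854
gripper_force: 0.0
```

```bash
python3 st.py
```

```text
10.4833 [-0.0124 -0.4474  0.9044] q [-2.0683  0.1649  1.3471  2.1035  0.4617 -0.4359]
[[-0.0419  0.9902  0.133 ]
 [ 0.7149  0.1227 -0.6884]
 [-0.698   0.0663 -0.7131]]
[0.3194 0.7554 0.9316] [0.6535 0.0975 0.0084] 0.08542592408059728 0.0
```

Tilt is now 0.777 rad at yaw -1.38. Before trimming it I'll refine the isolator's yaw from the saved images.

```bash
python3 - <<'E'
from h import *
from plant import robot
ip=[.4815,.197,.087];iv=[]
for c in("scene","side"):
    im=cv2.imread(f"pics/{c}0.png");m=robot.camera_model(c)
    b,g,r=[im[...,i].astype(int) for i in range(3)]
    big=cv2.dilate((render(ISO,ip,m)>0).astype(np.uint8),np.ones((17,17)))
    core=cv2.erode((render(ISO,ip,m)>0).astype(np.uint8),np.ones((13,13)))
    print(c,[im[y,x].tolist() for x,y in ((222,232),(200,260),(270,230),(180,225))])
    gm=np.where(big>0,3,0).astype(np.uint8);gm[core>0]=1
    # grabCut with wide bg
    wide=cv2.dilate(big,np.ones((41,41)));gm2=gm.copy()
    bg=np.zeros((1,65));fg=np.zeros((1,65))
    ys,xs=np.where(wide>0);y0,y1,x0,x1=ys.min(),ys.max(),xs.min(),xs.max()
    sub=im[y0:y1,x0:x1].copy();gs=gm2[y0:y1,x0:x1].copy()
    cv2.grabCut(sub,gs,None,bg,fg,5,cv2.GC_INIT_WITH_MASK)
    mk=np.zeros((480,640));mk[y0:y1,x0:x1]=(gs&1)
    iv.append((m,mk))
    print(c,fit(ISO,ip,[(m,mk)]))
print(fit(ISO,ip,iv))
E
```

```text
scene [[117, 120, 110], [147, 158, 138], [141, 165, 120], [148, 184, 142]]
scene (array([0.48564835, 0.20220854, 0.10350559]), np.float64(0.1458075272345012))
side [[94, 112, 76], [94, 111, 80], [67, 66, 63], [89, 107, 123]]
side (array([0.48166156, 0.19999696, 0.07577462]), np.float64(0.13189977528262142))
(array([0.48299152, 0.20090056, 0.07809181]), np.float64(0.28258230032083165))
```

Request:
{"name": "apply_moves", "arguments": {
  "deltas": [
    [0, 21, -2, 21, 0],
    [0, 21, -2, 21, 0],
    [0, 2, -34, -5, 0],
    [0, 2, -34, -5, 0],
    [0, 2, -34, -5, 0],
    [0, 2, -34, -5, 0]
  ]
}}

```text
t: 10.98
tool_pos: [-0.1468, -0.4477, 0.8722]
tcp_rot: [[-0.045, 0.992, 0.122], [0.704, 0.118, -0.7], [-0.708, 0.054, -0.704]]
ft_force: [0.1, -0.2, -0.9]
opening: 0.0855
gripper_force: 0.0
```

Request:
{"name": "apply_moves", "arguments": {
  "deltas": [
    [0, -28, 0, -28, 0],
    [0, -28, 0, -28, 0]
  ]
}}

```text
t: 11.15
tool_pos: [-0.1364, -0.4537, 0.8955]
tcp_rot: [[-0.03, 0.995, 0.096], [0.676, 0.091, -0.731], [-0.736, 0.043, -0.675]]
ft_force: [0.3, -1.5, -0.0]
opening: 0.0854
gripper_force: 0.0
```

```bash
python3 st.py
```

```text
11.15 [-0.1364 -0.4537  0.8955] q [-2.4214  0.1848  1.2625  2.1027  0.6597 -0.7317]
[[-0.03    0.9949  0.0959]
 [ 0.6761  0.0909 -0.7312]
 [-0.7362  0.0429 -0.6754]]
[ 0.3179 -1.4949 -0.0375] [0.7549 0.0859 0.0472] 0.08543210405837401 0.0
```

```bash
cat > kin.py <<'E'
import numpy as np
from scipy.optimize import least_squares
D=[([1.206,.326,-.193,1.052,0],[.1256,.5349,.2445]),([1.2532,1.1683,1.3481,1.7172,.0022],[.1998,.8457,.2366]),([1.2549,1.1788,1.3475,1.6555,.0047],[.2053,.8693,.2287]),([1.2207,.4349,.1427,1.1941,.0073],[.1526,.6388,.315]),
([-1.5686,.1681,1.1991,2.1037,.0597],[.0918,-.4253,.8295]),([-2.0683,.1649,1.3471,2.1035,.4617],[-.0124,-.4474,.9044]),([-2.4214,.1848,1.2625,2.1027,.6597],[-.1364,-.4537,.8955])]
def fk(q,P):
    a,h,L1,L2,o2,Lt,off,lw=P;e=q[2]-q[1];p=-e+q[3]
    er=np.array([np.cos(q[0]),np.sin(q[0]),0]);et=np.array([-er[1],er[0],0]);u=np.array([0,0,1.])
    f=np.cos(p)*er-np.sin(p)*u
    z=np.cos(q[4])*f+np.sin(q[4])*et;y0=-np.sin(q[4])*f+np.cos(q[4])*et
    pos=(a+L1*np.sin(q[1])+L2*np.cos(e)-o2*np.sin(e))*er+(h+L1*np.cos(q[1])+L2*np.sin(e)+o2*np.cos(e))*u+off*et+lw*f+Lt*z
    R=None
    if len(q)>5:
        x0=np.cross(y0,z);c,s=np.cos(q[5]),np.sin(q[5]);y=y0*c-x0*s;R=np.column_stack([np.cross(y,z),y,z])
    return pos,R
f=least_squares(lambda P:np.r_[np.concatenate([fk(q,P)[0]-t for q,t in D]),1e-4*(P-np.array([0,.3,.5,.4,.05,.25,.075,.05]))],[0,.3,.5,.4,.05,.25,.075,.05])
P=f.x
def ik(pos,R,q0):
    lo=[-2.65,-.97,-1.3,-1.93,-1.47,-3.6];hi=[2.65,1.79,1.35,2.1,1.37,3.6]
    r=least_squares(lambda q:np.r_[(fk(q,P)[0]-pos)*5,(fk(q,P)[1]-R).ravel()],np.clip(q0,np.array(lo)+.01,np.array(hi)-.01),bounds=(lo,hi));return r.x,np.abs(r.fun).max()
E
python3 - <<'E'
from kin import *
np.set_printoptions(precision=3,suppress=True)
print(P,abs(f.fun).max())
q=[-2.4214,.1848,1.2625,2.1027,.6597,-.7317];print(fk(q,P))
z=np.array([.0959,-.7312,-.6754]);z/=np.linalg.norm(z);y=np.array([-z[1],z[0],0]);y/=np.linalg.norm(y)
H=np.array([.505,-.207,.014]);I=np.array([.482,.198,.062+.058])
for s in(1,-1):
    R=np.column_stack([np.cross(s*y,z),s*y,z])
    for nm,p in(("pre",H-.11*z),("grasp",H-.004*z),("seat",I+.03*z*0),("hi",I+[0,0,.1])):
        b=min((ik(p,R,q0) for q0 in([0,.5,-.3,1.2,-.7,0.],[-.8,.5,-.3,1.2,-.5,2],[-.5,.5,-.3,1.2,-.5,-2.])),key=lambda r:r[1]);print(s,nm,p,b)
E
```

```text
[-0.     0.303  0.514  0.398  0.069  0.29   0.074  0.118] 0.000378561581000747
(array([-0.136, -0.454,  0.896]), array([[-0.03 ,  0.995,  0.096],
       [ 0.676,  0.091, -0.731],
       [-0.736,  0.043, -0.675]]))
1 pre [ 0.494 -0.127  0.088] (array([ 0.025,  0.513, -0.704,  0.239, -0.823,  1.415]), np.float64(5.551115123125783e-16))
1 grasp [ 0.505 -0.204  0.017] (array([-0.139,  0.656, -0.773, -0.141, -0.791,  1.183]), np.float64(3.184952301893418e-14))
1 seat [0.482 0.198 0.12 ] (array([ 0.613,  0.749, -0.117,  1.174, -0.712,  2.231]), np.float64(7.681077995869146e-12))
1 hi [0.482 0.198 0.22 ] (array([ 0.613,  0.639, -0.036,  1.365, -0.712,  2.231]), np.float64(1.0885781165370645e-10))
-1 pre [ 0.494 -0.127  0.088] (array([ 0.025,  0.513, -0.704,  0.239, -0.823, -1.727]), np.float64(3.865519015988639e-12))
-1 grasp [ 0.505 -0.204  0.017] (array([-0.139,  0.656, -0.773, -0.141, -0.791, -1.959]), np.float64(5.968544408707643e-10))
-1 seat [0.482 0.198 0.12 ] (array([ 0.613,  0.749, -0.117,  1.174, -0.712, -0.911]), np.float64(2.7755575615628914e-16))
-1 hi [0.482 0.198 0.22 ] (array([ 0.613,  0.639, -0.036,  1.365, -0.712, -0.911]), np.float64(5.551115123125783e-16))
```

```bash
cat > plan.py <<'E'
import sys,json
from kin import *
from plant import robot
np.set_printoptions(precision=3,suppress=True)
def legs(wps,Rcur=None,pos=None,q=None,step=40.):
    s=robot.get_state();R=np.array(s['tcp_rot']) if Rcur is None else Rcur
    pos=np.array(s['tool_pos']) if pos is None else pos;q=np.array(s['joint_positions']) if q is None else q
    for w in wps:
        d=np.array(w)-pos;n=max(1,int(np.ceil(np.linalg.norm(d)*1000/step)));qs=[q];e=0
        for k in range(1,n+1):
            qq,er=ik(pos+d*k/n,R,qs[-1]);qs.append(qq);e=max(e,er)
        v=np.abs(np.diff(qs,axis=0)).max(0)*12
        print('to',np.round(w,3),'rows',n,'tool delta',np.round(R.T@d*1000/n,1),'err %.3f'%e,'qend',qs[-1],'vmax',v)
        pos=np.array(w);q=qs[-1]
E
python3 - <<'E'
from plan import *
z=np.array([.0959,-.7312,-.6754]);H=np.array([.505,-.207,.014])
legs([[.3,-.42,.6],H-.11*z])
legs([[.1,-.45,.6],[.4,-.3,.3],H-.11*z])
E
```

```text
to [ 0.3  -0.42  0.6 ] rows 14 tool delta [16.2 30.3 15.5] err 0.000 qend [-0.869 -0.277 -0.237  0.867 -0.41   0.468] vmax [1.675 2.275 4.661 2.928 1.228 1.199]
to [ 0.494 -0.127  0.088] rows 16 tool delta [35.6 12.4  9.4] err 0.000 qend [ 0.025  0.513 -0.704  0.239 -0.823  1.473] vmax [0.781 1.021 0.975 0.615 0.511 0.821]
to [ 0.1  -0.45  0.6 ] rows 10 tool delta [21.3 22.3 22. ] err 0.000 qend [-1.577 -0.477 -0.358  0.865  0.1   -0.034] vmax [1.213 2.427 5.265 3.275 0.881 0.887]
to [ 0.4 -0.3  0.3] rows 12 tool delta [26.1 24.9 10.1] err 0.000 qend [-0.426 -0.046 -0.79   0.304 -0.677  0.884] vmax [1.396 0.959 0.874 0.683 1.024 0.981]
to [ 0.494 -0.127  0.088] rows 8 tool delta [33.8 12.6  3.2] err 0.000 qend [ 0.025  0.513 -0.704  0.239 -0.823  1.473] vmax [0.777 0.907 0.444 0.313 0.373 0.913]
```

Request:
{"name": "apply_moves", "arguments": {
  "deltas": [
    [0, 6, 12, 6, 0],
    [0, 6, 12, 6, 0],
    [0, 8, 15, 8, 0],
    [0, 8, 15, 8, 0],
    [0, 8, 15, 8, 0],
    [0, 12, 23, 12, 0],
    [0, 12, 23, 12, 0],
    [0, 16, 30, 15.5, 0],
    [0, 16, 30, 15.5, 0],
    [0, 16, 30, 15.5, 0],
    [0, 16, 30, 15.5, 0],
    [0, 16, 30, 15.5, 0]
  ]
}}

```text
t: 12.15
tool_pos: [0.1377, -0.4315, 0.7139]
tcp_rot: [[-0.034, 0.994, 0.1], [0.67, 0.097, -0.736], [-0.741, 0.042, -0.67]]
ft_force: [-0.4, -0.2, 0.3]
opening: 0.0854
gripper_force: 0.0
```

```bash
python3 st.py;python3 - <<'E'
from plan import *
z=np.array([.0959,-.7312,-.6754]);H=np.array([.505,-.207,.014])
legs([[.3,-.42,.6],H-.11*z])
legs([H-.11*z])
E
```

```text
12.15 [ 0.1377 -0.4315  0.7139] q [-1.4149 -0.4    -0.0254  1.109  -0.0157  0.0706]
[[-0.034   0.9944  0.0997]
 [ 0.6705  0.0966 -0.7356]
 [-0.7412  0.0418 -0.67  ]]
[-0.4123 -0.1816  0.2605] [ 0.6357  0.1114 -0.007 ] 0.08542742425538481 0.0
to [ 0.3  -0.42  0.6 ] rows 5 tool delta [17.3 31.6 16.8] err 0.000 qend [-0.869 -0.282 -0.246  0.855 -0.41   0.459] vmax [1.609 0.482 0.723 0.71  1.192 1.083]
to [ 0.494 -0.127  0.088] rows 16 tool delta [35.6 12.5  9.1] err 0.000 qend [ 0.028  0.515 -0.708  0.23  -0.83   1.468] vmax [0.785 1.026 0.972 0.615 0.519 0.824]
to [ 0.494 -0.127  0.088] rows 20 tool delta [32.8 17.9 11.5] err 0.000 qend [ 0.028  0.515 -0.708  0.23  -0.83   1.468] vmax [1.216 1.128 1.23  0.745 0.875 0.986]
```

Request:
{"name": "apply_moves", "arguments": {
  "deltas": [
    [0, 32.8, 17.9, 11.5, 0],
    [0, 32.8, 17.9, 11.5, 0],
    [0, 32.8, 17.9, 11.5, 0],
    [0, 32.8, 17.9, 11.5, 0],
    [0, 32.8, 17.9, 11.5, 0],
    [0, 32.8, 17.9, 11.5, 0],
    [0, 32.8, 17.9, 11.5, 0],
    [0, 32.8, 17.9, 11.5, 0],
    [0, 32.8, 17.9, 11.5, 0],
    [0, 32.8, 17.9, 11.5, 0]
  ]
}}

```text
t: 12.98
tool_pos: [0.3148, -0.2782, 0.401]
tcp_rot: [[-0.032, 0.994, 0.104], [0.674, 0.098, -0.732], [-0.738, 0.047, -0.673]]
ft_force: [1.2, -0.8, -0.2]
opening: 0.0851
gripper_force: 0.0
```

Request:
{"name": "apply_moves", "arguments": {
  "deltas": [
    [0, 32.8, 17.9, 11.5, 0],
    [0, 32.8, 17.9, 11.5, 0],
    [0, 32.8, 17.9, 11.5, 0],
    [0, 32.8, 17.9, 11.5, 0],
    [0, 32.8, 17.9, 11.5, 0],
    [0, 32.8, 17.9, 11.5, 0],
    [0, 32.8, 17.9, 11.5, 0],
    [0, 20, 11, 7, 0],
    [0, 0, 0, 0, -0.056],
    [0, 0, 0, 0, 0]
  ]
}}

```text
t: 13.82
tool_pos: [0.4506, -0.1614, 0.1629]
tcp_rot: [[-0.092, 0.991, 0.1], [0.67, 0.136, -0.73], [-0.737, -0.0, -0.676]]
ft_force: [-0.4, 0.2, 0.7]
opening: 0.0854
gripper_force: 0.0
```

```bash
python3 st.py;python3 - <<'E'
from plan import *
from h import *
v=[]
for c in("scene","side"):
    im=robot.snapshot(c)[:,:,::-1].copy();m=robot.camera_model(c);cv2.imwrite(f"pics/{c}1.png",im)
im=robot.snapshot("wrist")[:,:,::-1].copy();cv2.imwrite("pics/w2.png",im)
cv2.imwrite("pics/c2.png",np.hstack([cv2.resize(cv2.imread("pics/side1.png")[150:450,200:500],(400,400)),cv2.resize(im,(400,400))]))
z=np.array(robot.get_state()['tcp_rot'])[:,2];H=np.array([.505,-.207,.014])
legs([H-.004*z])
E
```

```text
13.8167 [ 0.4506 -0.1614  0.1629] q [-0.0562  0.2924 -0.7976  0.2758 -0.8082  1.2903]
[[-0.0921  0.9907  0.0998]
 [ 0.67    0.1358 -0.7298]
 [-0.7366 -0.0004 -0.6763]]
[-0.3815  0.1528  0.6778] [0.6522 0.1115 0.0327] 0.08540241953131449 0.0
to [ 0.505 -0.204  0.017] rows 5 tool delta [15.3  9.5 27.1] err 0.000 qend [-0.14   0.655 -0.778 -0.151 -0.789  1.18 ] vmax [0.215 0.898 0.2   1.154 0.049 0.304]
```

View pics/c2.png

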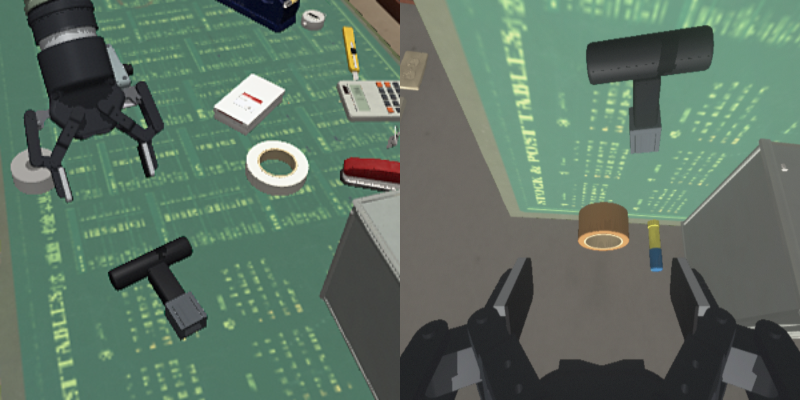

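The tool sits tilted above the handle, with crossbar and stem at (650,60)-(648,130) in the wrist half. I'll refit the handle from these static pictures.

```bash
python3 - <<'E'
from plan import *
from h import *
hp=[.505,-.207,-1.315];V=[]
for c,fn in(("side","side1"),("wrist","w2"),("scene","scene1")):
    im=cv2.imread(f"pics/{fn}.png");m=robot.camera_model(c);hsv=cv2.cvtColor(im,cv2.COLOR_BGR2HSV)
    green=(hsv[...,0]>50)&(hsv[...,0]<90)&(hsv[...,1]>70)
    mk=comp(near((~green)&(im.max(2)<120),HAND,hp,m,12),0).astype(float);V.append((m,mk));print(c,fit(HAND,hp,[(m,mk)]))
H=fit(HAND,hp,V);print(H)
s=robot.get_state();z=np.array(s['tcp_rot'])[:,2];print(s['tool_pos'])
H=np.array([H[0][0],H[0][1],.014]);legs([H-.06*z,H-.004*z],step=30)
E
```

```text
side (array([ 0.505, -0.211, -1.332]), np.float64(0.11979169166526671))
wrist (array([ 0.505, -0.21 , -1.302]), np.float64(0.1372605389283602))
scene (array([ 0.507, -0.21 , -1.305]), np.float64(0.24276106691952448))
(array([ 0.505, -0.21 , -1.306]), np.float64(0.5129934257226418))
[ 0.45  -0.162  0.165]
to [ 0.499 -0.166  0.055] rows 5 tool delta [14.9  9.5 16.3] err 0.000 qend [-0.06   0.572 -0.753  0.036 -0.809  1.291] vmax [0.004 0.683 0.183 0.64  0.001 0.006]
to [ 0.505 -0.207  0.017] rows 2 tool delta [ 0. -0. 28.] err 0.000 qend [-0.145  0.655 -0.779 -0.158 -0.787  1.172] vmax [0.518 0.518 0.187 1.192 0.138 0.727]
```

Request:
{"name": "apply_moves", "arguments": {
  "deltas": [
    [0, 15, 9.5, 16.3, 0],
    [0, 15, 9.5, 16.3, 0],
    [0, 15, 9.5, 16.3, 0],
    [0, 15, 9.5, 16.3, 0],
    [0, 15, 9.5, 16.3, 0],
    [0, 0, 0, 14, 0],
    [0, 0, 0, 14, 0],
    [0, 0, 0, 14, 0],
    [0, 0, 0, 14, 0],
    [0, 0, 0, 0, 0]
  ]
}}

```text
t: 14.8
tool_pos: [0.5037, -0.2082, 0.0152]
tcp_rot: [[-0.085, 0.992, 0.097], [0.67, 0.129, -0.731], [-0.738, 0.003, -0.675]]
ft_force: [-1.5, 0.5, 1.1]
opening: 0.0854
gripper_force: 0.0
```

Request:
{"name": "apply_moves", "arguments": {
  "deltas": [
    [0.5, 0, 0, 0, 0],
    [0.6, 0, 0, 0, 0],
    [0.8, 0, 0, 0, 0],
    [1, 0, 0, 0, 0],
    [1, 0, 0, 0, 0],
    [1, 0, 0, 0, 0]
  ],
  "newtons": 60
}}

```text
t: 15.3
tool_pos: [0.5044, -0.2069, 0.0165]
tcp_rot: [[-0.088, 0.991, 0.099], [0.667, 0.132, -0.733], [-0.74, 0.001, -0.673]]
ft_force: [-0.4, -0.3, 6.7]
opening: 0.0253
gripper_force: 63.3
```

```bash
python3 st.py;python3 - <<'E'
from plan import *
import cv2
im=robot.snapshot("side")[:,:,::-1].copy();w=robot.snapshot("wrist")[:,:,::-1]
cv2.imwrite("pics/c3.png",np.hstack([cv2.resize(im[200:440,220:460],(400,400)),cv2.resize(w,(400,400))]))
E
```

```text
15.3 [ 0.5044 -0.2069  0.0165] q [-0.1439  0.6574 -0.7803 -0.1596 -0.7915  1.1716]
[[-0.0883  0.9912  0.0986]
 [ 0.6671  0.1323 -0.7332]
 [-0.7398  0.001  -0.6729]]
[-0.4201 -0.2971  6.7175] [-0.3542  0.3392 -0.0742] 0.02532016490822067 63.30425262451172
```

View pics/c3.png

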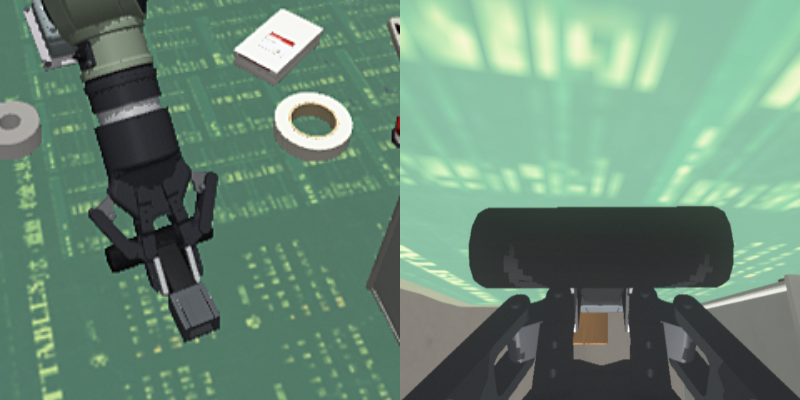

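Grip is solid: opening 25 mm, pads flat on the stem, crossbar clear. Next I'll lift, then do the half turn while backing off.

Request:
{"name": "apply_moves", "arguments": {
  "deltas": [
    [1, -12, 0, -11, 0],
    [1, -22, 0, -20, 0],
    [1, -22, 0, -20, 0],
    [1, -22, 0, -20, 0],
    [1, 0, 0, -10, -0.06],
    [1, 0, 0, -12, -0.12],
    [1, 0, 0, -12, -0.12],
    [1, 0, 0, -12, -0.12],
    [1, 0, 0, -12, -0.12],
    [1, 0, 0, -12, -0.12],
    [1, 0, 0, -12, -0.12],
    [1, 0, 0, -12, -0.12]
  ]
}}

```text
t: 16.4
tool_pos: [0.4939, -0.137, 0.1835]
tcp_rot: [[-0.836, 0.54, 0.097], [0.309, 0.61, -0.729], [-0.453, -0.58, -0.677]]
ft_force: [0.4, 0.9, -2.9]
opening: 0.0253
gripper_force: 62.2
```

Request:
{"name": "apply_moves", "arguments": {
  "deltas": [
    [1, 0, 0, -10, -0.12],
    [1, 0, 0, -10, -0.12],
    [1, 0, 0, -10, -0.12],
    [1, 0, 0, -10, -0.12],
    [1, 0, 0, -10, -0.12],
    [1, 0, 0, -10, -0.12],
    [1, 0, 0, -10, -0.12],
    [1, 0, 0, -10, -0.12],
    [1, 0, 0, -10, -0.12],
    [1, 0, 0, -10, -0.12],
    [1, 0, 0, -10, -0.12],
    [1, 0, 0, -10, -0.12]
  ]
}}

```text
t: 17.4
tool_pos: [0.4822, -0.0495, 0.2645]
tcp_rot: [[-0.645, -0.758, 0.097], [-0.564, 0.386, -0.73], [0.516, -0.525, -0.677]]
ft_force: [-0.1, -1.0, -3.0]
opening: 0.0247
gripper_force: 62.2
```

Request:
{"name": "apply_moves", "arguments": {
  "deltas": [
    [1, 0, 0, 0, -0.12],
    [1, 0, 0, 0, -0.12],
    [1, 0, 0, 0, -0.12],
    [1, 0, 0, 0, -0.12],
    [1, 0, 0, 0, -0.12],
    [1, 0, 0, 0, -0.12],
    [1, 0, 0, 0, -0.08],
    [1, 0, 0, 0, 0]
  ]
}}

```text
t: 18.07
tool_pos: [0.4823, -0.0499, 0.2642]
tcp_rot: [[0.09, -0.991, 0.097], [-0.671, -0.133, -0.73], [0.736, 0.001, -0.677]]
ft_force: [-0.2, -0.1, -1.6]
opening: 0.0249
gripper_force: 62.2
```

```bash
python3 st.py; cat > sock.py <<'E'
import numpy as np
Rg=np.array([[-.0883,.9912,.0986],[.6671,.1323,-.7332],[-.7398,.001,-.6729]]);Tg=np.array([.5044,-.2069,.0165])
d=np.array([.1323,-.9912,0]);S=np.array([.505,-.210,.014])
# S on stem axis; keep along-stem estimate, lateral = centred between pads
sock=Rg.T@(S+.058*d-Tg);sock[1]=0;bar=Rg.T@(S-.044*d-Tg);bar[1]=0
E
python3 - <<'E'
from plan import *
from sock import *
s=robot.get_state();R=np.array(s['tcp_rot']);p=np.array(s['tool_pos'])
print('sock tool',sock,'world',p+R@sock,'bar',p+R@bar,'stem dir',R@(bar-sock)/.102, 'yaw bar',np.arctan2(R[1,1],R[0,1]))
t=np.array([.482,.198,.062+.026+.03])
legs([t-R@sock])
E
```

```text
18.0667 [ 0.4823 -0.0499  0.2642] q [ 0.1882  0.2828 -0.4615  0.8872 -0.8258 -1.4892]
[[ 0.0902 -0.9912  0.0971]
 [-0.6707 -0.1325 -0.7298]
 [ 0.7362  0.0007 -0.6767]]
[-0.209  -0.111  -1.6317] [1.0318 0.1288 0.0075] 0.024894261455397713 62.211652994155884
sock tool [-0.039  0.     0.047] world [ 0.483 -0.058  0.204] bar [ 0.482 -0.049  0.305] stem dir [-0.011  0.089  0.996] yaw bar -3.008662184251514
to [0.481 0.206 0.179] rows 7 tool delta [-33.5  -4.7 -18.4] err 0.000 qend [ 0.625  0.688 -0.061  1.297 -0.706 -0.902] vmax [0.886 0.739 0.919 0.789 0.267 1.295]
```

Request:
{"name": "apply_moves", "arguments": {
  "deltas": [
    [1, -33.5, -4.7, -18.4, 0],
    [1, -33.5, -4.7, -18.4, 0],
    [1, -33.5, -4.7, -18.4, 0],
    [1, -33.5, -4.7, -18.4, 0],
    [1, -33.5, -4.7, -18.4, 0],
    [1, -33.5, -4.7, -18.4, 0],
    [1, -33.5, -4.7, -18.4, 0],
    [1, 0, 0, 0, 0],
    [1, 0, 0, 0, 0]
  ]
}}

```text
t: 18.82
tool_pos: [0.4816, 0.2071, 0.1769]
tcp_rot: [[0.09, -0.991, 0.098], [-0.669, -0.133, -0.731], [0.738, 0.0, -0.675]]
ft_force: [0.1, -0.5, -1.6]
opening: 0.0251
gripper_force: 62.3
```

```bash
python3 st.py; python3 - <<'E'
from plan import *
from sock import *
import cv2
ims={}
for c in("scene","side","wrist"): ims[c]=robot.snapshot(c)[:,:,::-1].copy();cv2.imwrite(f"pics/{c}4.png",ims[c])
s=robot.get_state();R=np.array(s['tcp_rot']);p=np.array(s['tool_pos'])
c_=np.cos(.085);s_=np.sin(.085);RI=np.array([[c_,-s_,0],[s_,c_,0],[0,0,1]])
T=np.array([[x,y,z] for x in(-.01,.01) for y in(-.005,.005) for z in(.062,.084)]);
hy=R@[0,1,0];hx=R@(bar-sock)/.102;hz=np.cross(hx,hy);sw=p+R@sock;print(sw)
head=np.array([sw+a*hy*.018+b*hz*.014+k*hx for a in(-1,1) for b in(-1,1) for k in(0,.038)])
th=np.linspace(0,6.28,60);ring=np.c_[.034*np.cos(th),.034*np.sin(th),0*th+.056]
for c in("scene","side"):
    m=robot.camera_model(c);big=cv2.resize(ims[c],None,fx=4,fy=4,interpolation=cv2.INTER_CUBIC)
    def pr(X): return np.round(4*cv2.projectPoints(X,m['rvec'],m['tvec'],m['camera_matrix'],None)[0].reshape(-1,2)+1.5).astype(int)
    o=np.array([.482,.198,0])
    for a,b in pr(T@RI.T+o): cv2.circle(big,(a,b),2,(0,0,255),-1)
    cv2.polylines(big,[pr(ring+o)],True,(0,0,255),1)
    for a,b in pr(head): cv2.circle(big,(a,b),2,(0,255,255),-1)
    ctr=pr(np.array([[.482,.198,.09]]))[0];x0=max(0,ctr[0]-195);y0=ctr[1]-300
    ims[c]=big[y0:y0+560,x0:x0+390]
cv2.imwrite("pics/c4.png",np.hstack([ims["scene"],ims["side"]]))
E
```

```text
18.8167 [0.4816 0.2071 0.1769] q [ 0.6265  0.6934 -0.0585  1.2962 -0.7075 -0.8988]
[[ 0.09   -0.9911  0.0983]
 [-0.6691 -0.1333 -0.7311]
 [ 0.7377  0.     -0.6751]]
[ 0.1037 -0.5133 -1.6371] [0.9778 0.1639 0.0272] 0.025126703213343895 62.27926969528198
[0.483 0.197 0.119]
```

View pics/c4.png

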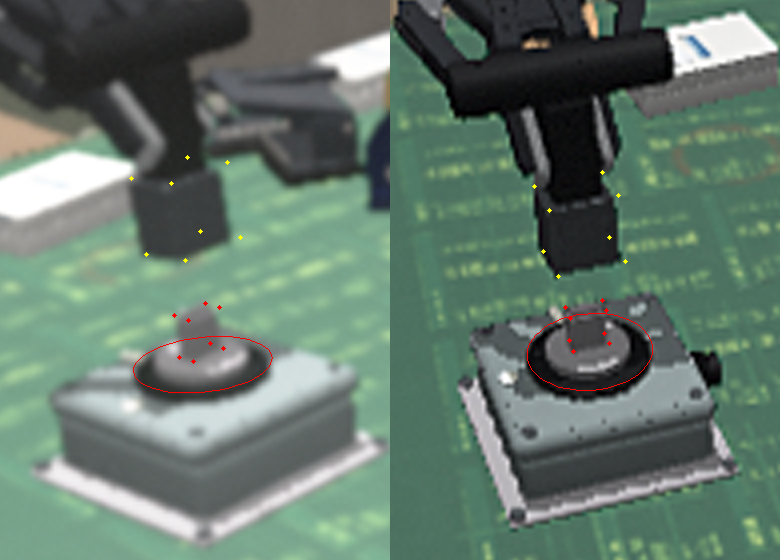

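Scene half: head bottom at about (146-230,258), tang at (197,320). Side half: head bottom edge (547,272)-(618,262), tang at (585,320). The head's bottom sits a few zoomed pixels left of my prediction in the side view, so I'll take one closer crop to pick corners.

```bash
python3 - <<'E'
import cv2,numpy as np
from plant import robot
o=[]
for c in("scene","side"):
    m=robot.camera_model(c);im=cv2.imread(f"pics/{c}4.png")
    a=cv2.projectPoints(np.array([[.482,.198,.09]]),m['rvec'],m['tvec'],m['camera_matrix'],None)[0].ravel()
    x0,y0=int(a[0])-20,int(a[1])-38;print(c,x0,y0)
    s=im[y0:y0+60,x0:x0+40];s=cv2.convertScaleAbs(s,alpha=1.6,beta=10);s=cv2.resize(s,None,fx=10,fy=10,interpolation=cv2.INTER_CUBIC)
    for k in range(0,60,10): cv2.putText(s,str(y0+k),(0,k*10+8),0,.3,(0,0,255)); cv2.line(s,(0,k*10),(8,k*10),(0,0,255))
    for k in range(0,40,10): cv2.putText(s,str(x0+k),(k*10,597),0,.3,(0,0,255)); cv2.line(s,(k*10,590),(k*10,600),(0,0,255))
    o.append(s)
cv2.imwrite("pics/c5.png",np.hstack(o))
E
```

```text
scene 199 168
side 245 146
```

View pics/c5.png

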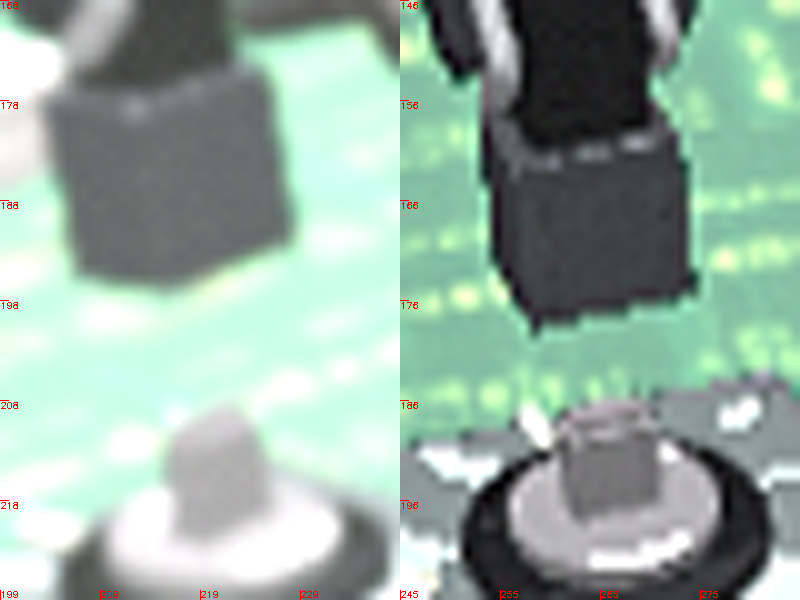

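Scene half: head bottom corners at (75,275), (165,290), (292,240), and the shoulder spans x 105-345. Side half: head bottom corners at x,y (135,330), (295,293), (95,255), and the shoulder spans x 107-320. I'll solve for both poses with the same cameras.

```bash
cat > rel.py <<'E'
from plan import *
from sock import *
import cv2
from scipy.spatial.transform import Rotation as Ro
O={"scene":np.array([199,168]),"side":np.array([245,146])}
cam={c:robot.camera_model(c) for c in O}
def pr(c,X):
    m=cam[c];return cv2.projectPoints(np.atleast_2d(X).astype(float),m['rvec'],m['tvec'],m['camera_matrix'],None)[0].reshape(-1,2)
def px(c,L): return O[c]+np.array(L,float)/10-.45
hb={"scene":[(75,275),(165,290),(292,240)],"side":[(135,330),(295,293),(95,255)]}
ht={"scene":[(50,100),(268,75)],"side":[(128,163),(282,132)]}
sh={"scene":(105,345,583),"side":(107,320,578)}
tb={"scene":[(180,537),(268,522)],"side":[(180,520),(258,497)]}
s=robot.get_state();R=np.array(s['tcp_rot']);p=np.array(s['tool_pos'])
hx=R@(bar-sock)/.102;hy=R[:,1];hz=np.cross(hx,hy);A0=np.column_stack([hy,hz,hx]);sw=p+R@sock
def corners(v,k): 
    A=Ro.from_rotvec(v[3:]).as_matrix()@A0
    return np.array([v[:3]+A@[a*.018,b*.014,k] for a in(-1,1) for b in(-1,1)])
def match(c,P,L):
    Q=px(c,L);return [min((q-r for r in P),key=lambda e:np.hypot(*e)) for q in Q]
def rh(v):
    e=[]
    for c in O: e+=match(c,pr(c,corners(v,0)),hb[c]); e+=[.5*x for x in match(c,pr(c,corners(v,.038)),ht[c])]
    return np.r_[np.concatenate(e),(v[3:])*8]
fh=least_squares(rh,np.r_[sw,0,0,0],x_scale=.01,loss='soft_l1')
th=np.linspace(0,6.28,200)
def ri(v):
    e=[]
    for c in O:
        P=pr(c,np.c_[v[0]+.023*np.cos(th),v[1]+.023*np.sin(th),0*th+.062]);l,r,b=sh[c];q=px(c,[(l,b),(r,b)])
        P2=pr(c,np.c_[v[0]+.023*np.cos(th),v[1]+.023*np.sin(th),0*th+.056])
        e+=[P[:,0].min()-q[0,0],P[:,0].max()-q[1,0],.7*(P2[:,1].max()-q[0,1])]
        C,S=np.cos(v[2]),np.sin(v[2]);T=np.array([[v[0]+C*a-S*d,v[1]+S*a+C*d,.062] for a in(-.01,.01) for d in(-.005,.005)])
        e+=[.7*x for m in match(c,pr(c,T),tb[c]) for x in m]
    return np.r_[e,(v[2]-.085)*10]
fi=least_squares(ri,[.482,.198,.085],x_scale=.01)
print('pred sock',sw,'meas',fh.x[:3],'rot',fh.x[3:],'res px',fh.fun[:-3])
print('iso',fi.x,fi.fun)
A=Ro.from_rotvec(fh.x[3:]).as_matrix()@A0;print('stem up dir',A[:,2],'bar yaw',np.arctan(A[1,0]/A[0,0]))
print('need xy shift',fi.x[:2]-fh.x[:2])
E
python3 rel.py
```

```text
pred sock [0.483 0.197 0.119] meas [0.482 0.202 0.117] rot [0.032 0.03  0.01 ] res px [ 1.034  0.009 -0.033 -0.627 -0.922 -0.289  0.665  0.754 -0.45   1.028
  0.146  0.36  -0.487  0.185  0.08  -0.538  0.492 -0.021 -0.36   0.144]
iso [0.481 0.198 0.101] [-0.025 -0.493  1.128  0.881  0.24  -0.68   0.708  0.218  0.213  0.449
  0.188  0.049 -0.608 -0.192  0.156]
stem up dir [0.015 0.058 0.998] bar yaw 0.1405762370099537
need xy shift [-0.001 -0.004]
```

Request:
{"name": "apply_moves", "arguments": {
  "deltas": [
    [1, -5.3, 0.5, 6.1, 0],
    [1, -5.3, 0.5, 6.1, 0],
    [1, -5.3, 0.4, 6.1, 0],
    [1, 0, 0, 0, 0],
    [1, -1.5, 0, 1.4, 0],
    [1, -1.5, 0, 1.4, 0],
    [1, -1.5, 0, 1.4, 0]
  ]
}}

```text
t: 19.55
tool_pos: [0.4814, 0.2021, 0.1487]
tcp_rot: [[0.088, -0.991, 0.098], [-0.67, -0.131, -0.731], [0.737, -0.001, -0.676]]
ft_force: [0.4, -0.1, -1.9]
opening: 0.0249
gripper_force: 62.3
```

Request:
{"name": "apply_moves", "arguments": {
  "deltas": [
    [1, -1.5, 0, 1.4, 0],
    [1, -1.5, 0, 1.4, 0],
    [1, -1.5, 0, 1.4, 0]
  ]
}}

```text
t: 19.8
tool_pos: [0.4816, 0.2019, 0.1441]
tcp_rot: [[0.089, -0.991, 0.1], [-0.668, -0.133, -0.732], [0.739, -0.002, -0.674]]
ft_force: [-4.8, 5.2, 18.0]
opening: 0.0252
gripper_force: 64.6
```

```bash
python3 st.py
```

```text
19.8 [0.4816 0.2019 0.1441] q [ 0.6203  0.7239 -0.0965  1.2231 -0.7123 -0.9048]
[[ 0.0887 -0.9911  0.0995]
 [-0.668  -0.1333 -0.7322]
 [ 0.7389 -0.0016 -0.6738]]
[-4.833   5.1562 17.9976] [-1.0592  0.7276 -0.6465] 0.02520981965514656 64.57650303840637
```

Request:
{"name": "apply_moves", "arguments": {
  "deltas": [
    [1, 0.8, 1.2, -3.6, 0],
    [1, 0, 0, 0, 0],
    [1, -1.5, 0, 1.4, 0],
    [1, -1.5, 0, 1.4, 0]
  ]
}}

```text
t: 20.13
tool_pos: [0.4799, 0.204, 0.1412]
tcp_rot: [[0.088, -0.991, 0.098], [-0.67, -0.131, -0.731], [0.737, -0.001, -0.676]]
ft_force: [0.5, 0.6, -3.4]
opening: 0.0247
gripper_force: 62.2
```

Request:
{"name": "apply_moves", "arguments": {
  "deltas": [
    [1, -1.5, 0, 1.4, 0],
    [1, 0, 0, 0, 0]
  ]
}}

```text
t: 20.3
tool_pos: [0.4799, 0.2038, 0.1387]
tcp_rot: [[0.088, -0.991, 0.097], [-0.67, -0.131, -0.731], [0.737, -0.001, -0.675]]
ft_force: [1.0, 1.1, -3.4]
opening: 0.0251
gripper_force: 62.4
```

```bash
python3 st.py
```

```text
20.3 [0.4799 0.2038 0.1387] q [ 0.6235  0.7307 -0.0983  1.2173 -0.708  -0.8998]
[[ 0.0879 -0.9914  0.0973]
 [-0.6696 -0.1312 -0.731 ]
 [ 0.7375 -0.0009 -0.6754]]
[ 0.9649  1.0799 -3.3581] [ 1.1467 -0.0877  0.0936] 0.02510924754704069 62.381486892700195
```

It slid past the tang tip, so I'm continuing down.

Request:
{"name": "apply_moves", "arguments": {
  "deltas": [
    [1, -1.5, 0, 1.4, 0],
    [1, -1.5, 0, 1.4, 0],
    [1, -1.5, 0, 1.4, 0]
  ]
}}

```text
t: 20.55
tool_pos: [0.4799, 0.2038, 0.133]
tcp_rot: [[0.088, -0.991, 0.098], [-0.67, -0.131, -0.731], [0.737, -0.001, -0.675]]
ft_force: [1.0, 0.4, -2.2]
opening: 0.0252
gripper_force: 62.3
```

Request:
{"name": "apply_moves", "arguments": {
  "deltas": [
    [1, -1.5, 0, 1.4, 0],
    [1, -1.5, 0, 1.4, 0]
  ]
}}

```text
t: 20.72
tool_pos: [0.4799, 0.2038, 0.1289]
tcp_rot: [[0.088, -0.991, 0.098], [-0.67, -0.131, -0.731], [0.737, -0.001, -0.675]]
ft_force: [0.8, -0.1, -2.3]
opening: 0.0252
gripper_force: 62.3
```

Request:
{"name": "apply_moves", "arguments": {
  "deltas": [
    [1, -1.5, 0, 1.4, 0],
    [1, -1.5, 0, 1.4, 0]
  ]
}}

```text
t: 20.88
tool_pos: [0.4799, 0.2038, 0.1248]
tcp_rot: [[0.088, -0.991, 0.098], [-0.67, -0.131, -0.731], [0.737, -0.001, -0.675]]
ft_force: [0.3, -0.5, -1.3]
opening: 0.025
gripper_force: 62.3
```

Request:
{"name": "apply_moves", "arguments": {
  "deltas": [
    [1, -1.5, 0, 1.4, 0],
    [1, -0.7, 0, 0.7, 0]
  ]
}}

```text
t: 21.05
tool_pos: [0.48, 0.2036, 0.1229]
tcp_rot: [[0.089, -0.991, 0.099], [-0.669, -0.132, -0.732], [0.738, -0.001, -0.674]]
ft_force: [-2.2, 3.0, 10.4]
opening: 0.0246
gripper_force: 63.6
```

Request:
{"name": "apply_moves", "arguments": {
  "deltas": [
    [1, -0.7, 0, 0.7, 0],
    [1, -0.7, 0, 0.7, 0]
  ]
}}

```text
t: 21.22
tool_pos: [0.4801, 0.2035, 0.1228]
tcp_rot: [[0.089, -0.991, 0.1], [-0.667, -0.134, -0.732], [0.739, -0.001, -0.673]]
ft_force: [-7.0, 4.1, 19.5]
opening: 0.0252
gripper_force: 64.6
```

It seated at the expected depth with 20 N of upward force. Letting go and backing out along the tool axis.

Request:
{"name": "apply_moves", "arguments": {
  "deltas": [
    [0.8, 0, 0, 0, 0],
    [0.5, 0, 0, 0, 0],
    [0.2, 0, 0, 0, 0],
    [0, 0, 0, 0, 0],
    [0, 0, 0, 0, 0]
  ],
  "newtons": 40
}}

```text
t: 21.63
tool_pos: [0.4798, 0.2035, 0.1199]
tcp_rot: [[0.088, -0.991, 0.097], [-0.67, -0.131, -0.731], [0.738, -0.001, -0.675]]
ft_force: [-0.4, 0.2, -0.0]
opening: 0.0724
gripper_force: 0.0
```

Request:
{"name": "apply_moves", "arguments": {
  "deltas": [
    [0, 0, 0, -8, 0],
    [0, 0, 0, -15, 0],
    [0, 0, 0, -25, 0],
    [0, 0, 0, -30, 0],
    [0, 0, 0, -30, 0],
    [0, 0, 0, -30, 0],
    [0, 0, 0, -12, 0]
  ]
}}

```text
t: 22.22
tool_pos: [0.4652, 0.3163, 0.2242]
tcp_rot: [[0.088, -0.991, 0.101], [-0.671, -0.134, -0.729], [0.736, -0.004, -0.677]]
ft_force: [-0.0, 0.6, -0.1]
opening: 0.0853
gripper_force: 0.0
```

```bash
python3 st.py; python3 - <<'E'
from plant import robot
import cv2,numpy as np
o=[]
for c,(x,y) in(("scene",(130,110)),("side",(170,60))):
    im=robot.snapshot(c)[:,:,::-1].copy();cv2.imwrite(f"pics/{c}6.png",im);o.append(cv2.resize(im[y:y+170,x:x+130],(400,523),interpolation=cv2.INTER_CUBIC))
cv2.imwrite("pics/c6.png",np.hstack(o))
E
```

```text
22.2167 [0.4652 0.3163 0.2242] q [ 0.7723  0.7943  0.2575  1.6067 -0.6344 -0.7381]
[[ 0.0877 -0.991   0.101 ]
 [-0.6712 -0.1336 -0.7291]
 [ 0.736  -0.0039 -0.6769]]
[-0.0369  0.5532 -0.0673] [ 0.7056  0.1278 -0.0149] 0.08529987515854542 0.0
```

View pics/c6.png

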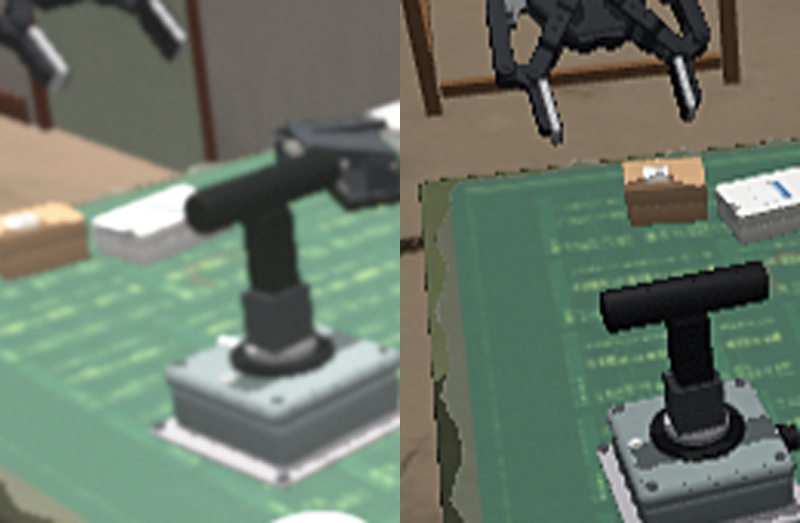

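The handle stands fully down on the shoulder with the crossbar along x, and the gripper is clear. I have the time to level the tool again on the left side, so I'll plan that.

```bash
python3 - <<'E'
from plan import *
for r,z in((.39,.38),(.45,.36),(.5,.34),(.5,.3)):
    q1=1.708;t=[r*np.cos(q1)-.074*np.sin(q1),r*np.sin(q1)+.074*np.cos(q1),z]
    legs([[.3,.4,.34],t])
E
```

```text
to [0.3  0.4  0.34] rows 6 tool delta [  2.5  25.4 -26.3] err 0.000 qend [ 1.043  0.727  0.402  1.954 -0.471 -0.483] vmax [0.558 0.247 0.519 0.759 0.359 0.537]
to [-0.127  0.376  0.38 ] rows 11 tool delta [ 0.7 38.7 -4.8] err 0.000 qend [1.709 0.604 0.257 2.051 0.    0.005] vmax [0.786 0.42  0.706 0.231 0.576 0.545]
to [0.3  0.4  0.34] rows 6 tool delta [  2.5  25.4 -26.3] err 0.000 qend [ 1.043  0.727  0.402  1.954 -0.471 -0.483] vmax [0.558 0.247 0.519 0.759 0.359 0.537]
to [-0.135  0.436  0.36 ] rows 11 tool delta [-4.3 38.7 -7.6] err 0.008 qend [1.708 0.735 0.446 2.1   0.    0.005] vmax [0.756 0.279 0.526 0.298 0.548 0.557]
to [0.3  0.4  0.34] rows 6 tool delta [  2.5  25.4 -26.3] err 0.000 qend [ 1.043  0.727  0.402  1.954 -0.471 -0.483] vmax [0.558 0.247 0.519 0.759 0.359 0.537]
to [-0.142  0.485  0.34 ] rows 12 tool delta [-8.  35.5 -8.9] err 0.041 qend [1.706 0.82  0.567 2.1   0.002 0.004] vmax [0.692 0.282 0.518 0.299 0.495 0.544]
to [0.3  0.4  0.34] rows 6 tool delta [  2.5  25.4 -26.3] err 0.000 qend [ 1.043  0.727  0.402  1.954 -0.471 -0.483] vmax [0.558 0.247 0.519 0.759 0.359 0.537]
to [-0.142  0.485  0.3  ] rows 12 tool delta [-10.4  35.5  -6.6] err 0.000 qend [1.709 0.889 0.59  2.099 0.    0.005] vmax [0.692 0.479 0.846 0.375 0.495 0.544]
```

Request:
{"name": "apply_moves", "arguments": {
  "deltas": [
    [0, 2.5, 25.4, -26.3, 0],
    [0, 2.5, 25.4, -26.3, 0],
    [0, 2.5, 25.4, -26.3, 0],
    [0, 2.5, 25.4, -26.3, 0],
    [0, 2.5, 25.4, -26.3, 0],
    [0, 2.5, 25.4, -26.3, 0]
  ]
}}

```text
t: 22.82
tool_pos: [0.299, 0.3981, 0.339]
tcp_rot: [[0.088, -0.991, 0.096], [-0.669, -0.13, -0.732], [0.738, -0.0, -0.674]]
ft_force: [0.6, -0.3, 0.2]
opening: 0.0854
gripper_force: 0.0
```

Request:
{"name": "apply_moves", "arguments": {
  "deltas": [
    [0, 0.7, 38.7, -4.8, 0],
    [0, 0.7, 38.7, -4.8, 0],
    [0, 0.7, 38.7, -4.8, 0],
    [0, 0.7, 38.7, -4.8, 0],
    [0, 0.7, 38.7, -4.8, 0],
    [0, 0.7, 38.7, -4.8, 0],
    [0, 0.7, 38.7, -4.8, 0],
    [0, 0.7, 38.7, -4.8, 0],
    [0, 0.7, 38.7, -4.8, 0],
    [0, 0.7, 38.7, -4.8, 0],
    [0, 0.7, 38.7, -4.8, 0]
  ]
}}

```text
t: 23.73
tool_pos: [-0.1276, 0.3753, 0.3793]
tcp_rot: [[0.087, -0.991, 0.097], [-0.669, -0.13, -0.732], [0.738, -0.001, -0.674]]
ft_force: [0.4, 0.7, 0.4]
opening: 0.0857
gripper_force: 0.0
```

Request:
{"name": "apply_moves", "arguments": {
  "deltas": [
    [0, 0, 0, -40, 0],
    [0, 0, 0, -40, 0],
    [0, 0, 0, -40, 0],
    [0, 0, 0, -40, 0],
    [0, 0, 0, -40, 0],
    [0, 0, 0, -40, 0],
    [0, 0, 0, -40, 0],
    [0, 0, 0, -40, 0]
  ]
}}

```text
t: 24.4
tool_pos: [-0.1198, 0.4538, 0.42]
tcp_rot: [[0.104, -0.992, 0.067], [-0.8, -0.123, -0.587], [0.591, 0.007, -0.807]]
ft_force: [-0.0, -0.4, -0.9]
opening: 0.0849
gripper_force: 0.0
```

```bash
python3 st.py
```

```text
24.4 [-0.1198  0.4538  0.42  ] q [ 1.675   0.627   0.5272  2.103  -0.0058 -0.02  ]
[[ 0.1037 -0.9923  0.0672]
 [-0.8001 -0.1234 -0.587 ]
 [ 0.5908  0.0071 -0.8068]]
[-0.017  -0.3635 -0.8536] [0.4975 0.0455 0.03  ] 0.08490537510324368 0.0
```

Request:
{"name": "apply_moves", "arguments": {
  "deltas": [
    [0, 10, 0, -38, 0],
    [0, 10, 0, -38, 0],
    [0, 10, 0, -38, 0],
    [0, 10, 0, -38, 0],
    [0, 8, 0, -38, 0],
    [0, 8, 0, -38, 0],
    [0, 7, 0, -38, 0],
    [0, 6, 0, -38, 0],
    [0, 5, 0, -39, 0],
    [0, 4, 0, -39, 0]
  ]
}}

```text
t: 25.23
tool_pos: [-0.1001, 0.433, 0.5273]
tcp_rot: [[0.117, -0.992, 0.035], [-0.924, -0.122, -0.361], [0.363, 0.01, -0.932]]
ft_force: [0.2, 1.3, -0.4]
opening: 0.0853
gripper_force: 0.0
```

```bash
python3 st.py
```

```text
25.2333 [-0.1001  0.433   0.5273] q [ 1.6386  0.4101  0.5715  2.1035 -0.0108 -0.0545]
[[ 0.1174 -0.9925  0.0354]
 [-0.9244 -0.1222 -0.3613]
 [ 0.3628  0.0097 -0.9318]]
[ 0.2248  1.3292 -0.3911] [ 0.3447  0.0737 -0.0181] 0.08527097882091929 0.0
```

Request:
{"name": "apply_moves", "arguments": {
  "deltas": [
    [0, 9, 0, -39, 0],
    [0, 9, 0, -39, 0],
    [0, 8, 0, -39, 0],
    [0, 8, 0, -39, 0],
    [0, 7, 0, -39, 0],
    [0, 6, 0, -39, 0],
    [0, 5, 0, -40, 0],
    [0, 4, 0, -40, 0],
    [0, 3, 0, -40, 0],
    [0, 2, 0, -40, 0]
  ]
}}

```text
t: 26.07
tool_pos: [-0.0832, 0.3893, 0.6309]
tcp_rot: [[0.124, -0.992, 0.014], [-0.987, -0.124, -0.102], [0.103, -0.001, -0.995]]
ft_force: [-0.2, 1.0, -0.2]
opening: 0.0857
gripper_force: 0.0
```

```bash
python3 st.py
```

```text
26.0667 [-0.0832  0.3893  0.6309] q [ 1.6031  0.1972  0.6273  2.1035 -0.0106 -0.0919]
[[ 0.1237 -0.9922  0.0139]
 [-0.987  -0.1245 -0.102 ]
 [ 0.103  -0.0011 -0.9947]]
[-0.2056  1.038  -0.1642] [ 0.0788  0.0055 -0.0209] 0.08574736504103868 0.0
```

Request:
{"name": "apply_moves", "arguments": {
  "deltas": [
    [0, 2, 0, -40, 0],
    [0, 1, 0, -40, 0],
    [0, 0, 0, -40, 0]
  ]
}}

```text
t: 26.32
tool_pos: [-0.0805, 0.3807, 0.6596]
tcp_rot: [[0.125, -0.992, 0.01], [-0.992, -0.125, -0.02], [0.021, -0.007, -1.0]]
ft_force: [-0.3, -0.2, -0.8]
opening: 0.0858
gripper_force: 0.0
```

```bash
python3 st.py;python3 - <<'E'
from kin import *
np.set_printoptions(precision=3,suppress=True)
# crossbar yaw ~.1-.14 ; vertical grip: tool y perpendicular to crossbar
for yaw in(.1+np.pi/2,.1-np.pi/2):
  for k in(0,-1.6):
    a=yaw+k;y=np.array([np.cos(a),np.sin(a),0]);z=np.array([0,0,-1.]);R=np.column_stack([np.cross(y,z),y,z])
    for zz in(.165,.26): print(yaw,k,zz,min((ik(np.array([.481,.198,zz]),R,q0) for q0 in([.3,.5,-.3,1.2,0,0.],[.3,.5,-.3,1.2,0,2],[.3,.5,-.3,1.2,0,-2.])),key=lambda r:r[1]))
E
```

```text
26.3167 [-0.0805  0.3807  0.6596] q [ 1.5957  0.1523  0.6651  2.1036 -0.0091 -0.1001]
[[ 0.1247 -0.9922  0.0096]
 [-0.992  -0.1248 -0.0197]
 [ 0.0207 -0.0071 -0.9998]]
[-0.3371 -0.1654 -0.7544] [ 0.0003 -0.019   0.0017] 0.08584318598813359 0.0
1.6707963267948966 0 0.165 (array([ 0.249,  0.342, -0.39 ,  0.839, -0.   ,  0.149]), np.float64(3.191891195797325e-15))
1.6707963267948966 0 0.26 (array([ 0.249,  0.261, -0.243,  1.066, -0.   ,  0.149]), np.float64(8.091109027657018e-16))
1.6707963267948966 -1.6 0.165 (array([ 0.249,  0.342, -0.39 ,  0.839,  0.   ,  1.749]), np.float64(8.881784197001252e-15))
1.6707963267948966 -1.6 0.26 (array([ 0.249,  0.261, -0.243,  1.066, -0.   ,  1.749]), np.float64(1.359815549338861e-15))
-1.4707963267948965 0 0.165 (array([ 0.249,  0.342, -0.39 ,  0.839, -0.   , -2.993]), np.float64(3.898077693964552e-11))
-1.4707963267948965 0 0.26 (array([ 0.249,  0.261, -0.243,  1.066, -0.   , -2.993]), np.float64(5.551115123125783e-16))
-1.4707963267948965 -1.6 0.165 (array([ 0.249,  0.342, -0.39 ,  0.839, -0.   , -1.393]), np.float64(6.2450045135165055e-15))
-1.4707963267948965 -1.6 0.26 (array([ 0.249,  0.261, -0.243,  1.066, -0.   , -1.393]), np.float64(2.271247947200082e-13))
```

The tool is vertical again to within 0.02 rad. Next I'll spin and descend, then move over the handle.

Request:
{"name": "apply_moves", "arguments": {
  "deltas": [
    [0, 0, 0, 12, 0.123],
    [0, 0, 0, 20, 0.123],
    [0, 0, 0, 22, 0.123],
    [0, 0, 0, 22, 0.123],
    [0, 0, 0, 22, 0.123],
    [0, 0, 0, 22, 0.123],
    [0, 0, 0, 22, 0.123],
    [0, 0, 0, 22, 0.123],
    [0, 0, 0, 22, 0.123],
    [0, 0, 0, 22, 0.123],
    [0, 0, 0, 22, 0.123],
    [0, 0, 0, 22, 0.123]
  ]
}}

```text
t: 27.32
tool_pos: [-0.0781, 0.3754, 0.406]
tcp_rot: [[-0.977, -0.212, 0.01], [-0.212, 0.977, -0.021], [-0.005, -0.023, -1.0]]
ft_force: [-0.6, -0.6, 2.0]
opening: 0.0853
gripper_force: 0.0
```

Request:
{"name": "apply_moves", "arguments": {
  "deltas": [
    [0, 0, 0, 0, 0.11],
    [0, 0, 0, 0, 0]
  ]
}}

```text
t: 27.48
tool_pos: [-0.078, 0.3747, 0.4059]
tcp_rot: [[-0.994, -0.108, 0.01], [-0.108, 0.994, -0.024], [-0.007, -0.025, -1.0]]
ft_force: [0.1, 0.2, -1.0]
opening: 0.0853
gripper_force: 0.0
```

```bash
python3 st.py;python3 - <<'E'
from plan import *
import cv2
legs([[.481,.197,.28],[.481,.197,.159]])
# crossbar yaw from side6/scene6: dark bar ends
from h import *
iso=[.481,.197]
best=[]
bar=[(-.055,.164),(.055,.164)]
ang=np.linspace(-.15,.35,51)
for c in("scene","side"):
    m=robot.camera_model(c);im=cv2.imread(f"pics/{c}6.png");dark=(im.max(2)<55).astype(float)
    # bar as cylinder + region above only
    sc=[]
    for a in ang:
        k=[(x,.0141*np.cos(t),.164+.0141*np.sin(t)) for x in(-.055,.055) for t in np.linspace(0,6.28,20)]
        r=max(render([k],[iso[0]+dx,iso[1]+dy,a],m).ravel()@dark.ravel() for dx in(-.004,0,.004) for dy in(-.004,0,.004)); sc.append(r)
    sc=np.array(sc);print(c,ang[sc>sc.max()*.995].mean(),sc.max())
E
```

```text
27.4833 [-0.078   0.3747  0.4059] q [ 1.5898 -0.0355 -0.2167  1.4138 -0.0093  1.4817]
[[-0.9941 -0.1079  0.0097]
 [-0.1081  0.9939 -0.0241]
 [-0.0071 -0.025  -0.9997]]
[ 0.1304  0.2129 -1.0183] [ 0.0481 -0.0261  0.0309] 0.08530415092799618 0.0
to [0.481 0.197 0.28 ] rows 15 tool delta [-35.7 -15.6   9. ] err 0.000 qend [ 0.261  0.248 -0.209  1.11  -0.026  0.153] vmax [1.394 0.71  0.654 0.319 0.029 1.394]
to [0.481 0.197 0.159] rows 4 tool delta [ 0.2  0.8 30.2] err 0.000 qend [ 0.261  0.347 -0.4    0.821 -0.026  0.153] vmax [0.    0.37  0.646 0.87  0.    0.   ]
scene 0.027727272727272736 599.2627450980392
side 0.11999999999999998 733.0117647058823
```

Request:
{"name": "apply_moves", "arguments": {
  "deltas": [
    [0, -35.7, -15.6, 9, 0],
    [0, -35.7, -15.6, 9, 0],
    [0, -35.7, -15.6, 9, 0],
    [0, -35.7, -15.6, 9, 0],
    [0, -35.7, -15.6, 9, 0],
    [0, -35.7, -15.6, 9, 0],
    [0, -35.7, -15.6, 9, 0],
    [0, -35.7, -15.6, 9, 0],
    [0, -35.7, -15.6, 9, 0],
    [0, -35.7, -15.6, 9, 0]
  ]
}}

```text
t: 28.32
tool_pos: [0.2973, 0.2568, 0.3238]
tcp_rot: [[-0.994, -0.112, 0.012], [-0.112, 0.993, -0.021], [-0.01, -0.022, -1.0]]
ft_force: [0.4, 1.8, -0.7]
opening: 0.0849
gripper_force: 0.0
```

Request:
{"name": "apply_moves", "arguments": {
  "deltas": [
    [0, -35.7, -15.6, 9, 0],
    [0, -35.7, -15.6, 9, 0],
    [0, -35.7, -15.6, 9, 0],
    [0, -35.7, -15.6, 9, 0],
    [0, -35.7, -15.6, 9, 0],
    [0, 0, 0, 0, 0],
    [0, 0, 0, 0, 0]
  ]
}}

```text
t: 28.9
tool_pos: [0.4828, 0.1978, 0.2806]
tcp_rot: [[-0.994, -0.109, 0.009], [-0.109, 0.994, -0.023], [-0.006, -0.023, -1.0]]
ft_force: [-0.7, 0.6, -0.0]
opening: 0.0853
gripper_force: 0.0
```

```bash
python3 st.py;python3 - <<'E'
from plan import *
import cv2
w=robot.snapshot("wrist")[:,:,::-1];cv2.imwrite("pics/w7.png",w)
legs([[.481,.197,.159]],step=25)
m=robot.camera_model("wrist")
X=np.array([[.481+a*np.cos(.108),.197+a*np.sin(.108),.178] for a in(-.055,0,.055)])
print(cv2.projectPoints(X,m['rvec'],m['tvec'],m['camera_matrix'],None)[0].reshape(-1,2))
E
```

```text
28.9 [0.4828 0.1978 0.2806] q [ 0.2607  0.2517 -0.2038  1.1123 -0.0241  0.1511]
[[-0.994  -0.1093  0.009 ]
 [-0.1094  0.9937 -0.0225]
 [-0.0065 -0.0234 -0.9997]]
[-0.7224  0.6423 -0.0351] [ 0.027   0.074  -0.0034] 0.0852581022557049 0.0
to [0.481 0.197 0.159] rows 5 tool delta [ 0.3  0.3 24.4] err 0.000 qend [ 0.26   0.347 -0.4    0.821 -0.024  0.149] vmax [0.005 0.298 0.523 0.703 0.    0.005]
[[322.828 153.217]
 [322.567 240.936]
 [322.342 316.937]]
```

View pics/w7.png

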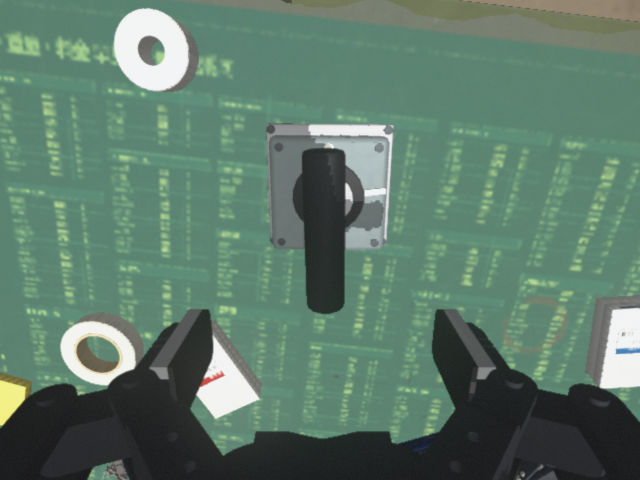

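The bar runs straight up the wrist image from (324,150) to (325,312), within 2 px of prediction and aligned with the tool. Descending and gripping.

Request:
{"name": "apply_moves", "arguments": {
  "deltas": [
    [0, 0.3, 0, 24.4, 0],
    [0, 0.3, 0, 24.4, 0],
    [0, 0.3, 0, 24.4, 0],
    [0, 0.3, 0, 24.4, 0],
    [0, 0.3, 0, 20, 0],
    [0, 0, 0, 4, 0],
    [0, 0, 0, 0, 0]
  ]
}}

```text
t: 29.53
tool_pos: [0.4792, 0.1962, 0.1594]
tcp_rot: [[-0.994, -0.112, 0.008], [-0.112, 0.993, -0.023], [-0.005, -0.024, -1.0]]
ft_force: [-0.1, 0.1, 0.7]
opening: 0.0853
gripper_force: 0.0
```

Request:
{"name": "apply_moves", "arguments": {
  "deltas": [
    [0.4, 0, 0, 0, 0],
    [0.6, 0, 0, 0, 0],
    [0.8, 0, 0, 0, 0],
    [1, 0, 0, 0, 0],
    [1, 0, 0, 0, 0],
    [1, 0, 0, 0, 0]
  ],
  "newtons": 60
}}

```text
t: 30.03
tool_pos: [0.4815, 0.1959, 0.1606]
tcp_rot: [[-0.994, -0.11, 0.011], [-0.11, 0.994, -0.022], [-0.009, -0.023, -1.0]]
ft_force: [-0.5, 0.5, 6.5]
opening: 0.0265
gripper_force: 58.6
```

```bash
python3 st.py
```

```text
30.0333 [0.4815 0.1959 0.1606] q [ 0.2579  0.3439 -0.4011  0.8203 -0.024   0.1478]
[[-0.9939 -0.1097  0.0115]
 [-0.1099  0.9937 -0.0218]
 [-0.009  -0.0229 -0.9997]]
[-0.5114  0.5336  6.5232] [ 0.0354  0.2187 -0.0122] 0.026483763552689523 58.58240246772766
```

Request:
{"name": "apply_moves", "arguments": {
  "deltas": [
    [1, 0, 0, 0, 0.08],
    [1, 0, 0, 0, 0.1],
    [1, 0, 0, 0, 0.1],
    [1, 0, 0, 0, 0.1],
    [1, 0, 0, 0, 0.1],
    [1, 0, 0, 0, 0.1]
  ]
}}

```text
t: 30.53
tool_pos: [0.4815, 0.1966, 0.1606]
tcp_rot: [[-0.89, 0.456, 0.012], [0.456, 0.89, -0.02], [-0.02, -0.013, -1.0]]
ft_force: [-0.5, 2.2, 6.2]
opening: 0.0266
gripper_force: 59.2
```

Request:
{"name": "apply_moves", "arguments": {
  "deltas": [
    [1, 0, 0, 0, 0.1],
    [1, 0, 0, 0, 0.1],
    [1, 0, 0, 0, 0.1],
    [1, 0, 0, 0, 0.1],
    [1, 0, 0, 0, 0.1],
    [1, 0, 0, 0, 0.1],
    [1, 0, 0, 0, 0.1],
    [1, 0, 0, 0, 0.1],
    [1, 0, 0, 0, 0]
  ]
}}

```text
t: 31.28
tool_pos: [0.481, 0.1966, 0.1607]
tcp_rot: [[-0.293, 0.956, 0.01], [0.956, 0.293, -0.02], [-0.022, 0.004, -1.0]]
ft_force: [-2.3, 1.8, 8.5]
opening: 0.0263
gripper_force: 58.9
```

```bash
python3 st.py
```

```text
31.2833 [0.481  0.1966 0.1607] q [ 0.2583  0.3436 -0.4011  0.8211 -0.022   1.5315]
[[-0.2931  0.956   0.0105]
 [ 0.9558  0.2932 -0.02  ]
 [-0.0222  0.0042 -0.9997]]
[-2.3454  1.7592  8.4876] [ 0.4626  0.8336 -0.1779] 0.026289163918835023 58.943840861320496
```

Request:
{"name": "apply_moves", "arguments": {
  "deltas": [
    [1, 0, 0, 0, 0.06],
    [1, 0, 0, 0, 0.04],
    [1, 0, 0, 0, 0],
    [1, 0, 0, 0, 0]
  ]
}}

```text
t: 31.62
tool_pos: [0.4813, 0.1962, 0.1608]
tcp_rot: [[-0.199, 0.98, 0.011], [0.98, 0.199, -0.021], [-0.023, 0.007, -1.0]]
ft_force: [-1.8, 0.9, 7.5]
opening: 0.0262
gripper_force: 59.0
```

```bash
python3 st.py
```

```text
31.6167 [0.4813 0.1962 0.1608] q [ 0.258   0.3436 -0.4009  0.8209 -0.0233  1.6281]
[[-0.1992  0.9799  0.0111]
 [ 0.9797  0.1994 -0.0211]
 [-0.0229  0.0067 -0.9997]]
[-1.8062  0.9065  7.5139] [ 0.1802  0.6317 -0.0112] 0.026222539883901504 58.96367847919464
```

Torque has dropped to zero, so it's in the on detent. Releasing and rising.

Request:
{"name": "apply_moves", "arguments": {
  "deltas": [
    [0.8, 0, 0, 0, 0],
    [0.5, 0, 0, 0, 0],
    [0.2, 0, 0, 0, 0],
    [0, 0, 0, 0, 0],
    [0, 0, 0, 0, 0],
    [0, 0, 0, 0, 0]
  ]
}}

```text
t: 32.12
tool_pos: [0.4807, 0.1956, 0.1593]
tcp_rot: [[-0.199, 0.98, 0.009], [0.98, 0.199, -0.023], [-0.024, 0.005, -1.0]]
ft_force: [-0.4, 0.2, 0.3]
opening: 0.0846
gripper_force: 0.0
```

Request:
{"name": "apply_moves", "arguments": {
  "deltas": [
    [0, 0, 0, -8, 0],
    [0, 0, 0, -15, 0],
    [0, 0, 0, -25, 0],
    [0, 0, 0, -30, 0],
    [0, 0, 0, -30, 0],
    [0, 0, 0, -15, 0],
    [0, 0, 0, 0, 0],
    [0, 0, 0, 0, 0]
  ]
}}

```text
t: 32.78
tool_pos: [0.4802, 0.1986, 0.2836]
tcp_rot: [[-0.199, 0.98, 0.012], [0.98, 0.199, -0.022], [-0.024, 0.008, -1.0]]
ft_force: [0.1, -0.1, 0.9]
opening: 0.0854
gripper_force: 0.0
```

```bash
python3 st.py; python3 - <<'E'
from plant import robot
import cv2,numpy as np
o=[]
for c,(x,y) in(("side",(170,60)),):
    im=robot.snapshot(c)[:,:,::-1].copy();o.append(cv2.resize(im[y:y+170,x:x+130],(400,523),interpolation=cv2.INTER_CUBIC))
w=robot.snapshot("wrist")[:,:,::-1];o.append(cv2.resize(w[60:380,200:445],(400,523)))
cv2.imwrite("pics/c8.png",np.hstack(o))
E
```

```text
32.7833 [0.4802 0.1986 0.2836] q [ 0.2637  0.2438 -0.2067  1.1143 -0.0243  1.6338]
[[-0.1992  0.9799  0.0121]
 [ 0.9797  0.1994 -0.0219]
 [-0.0238  0.0075 -0.9997]]
[ 0.1361 -0.1497  0.8857] [-0.0073  0.0038 -0.0109] 0.08537343402111275 0.0
```

View pics/c8.png

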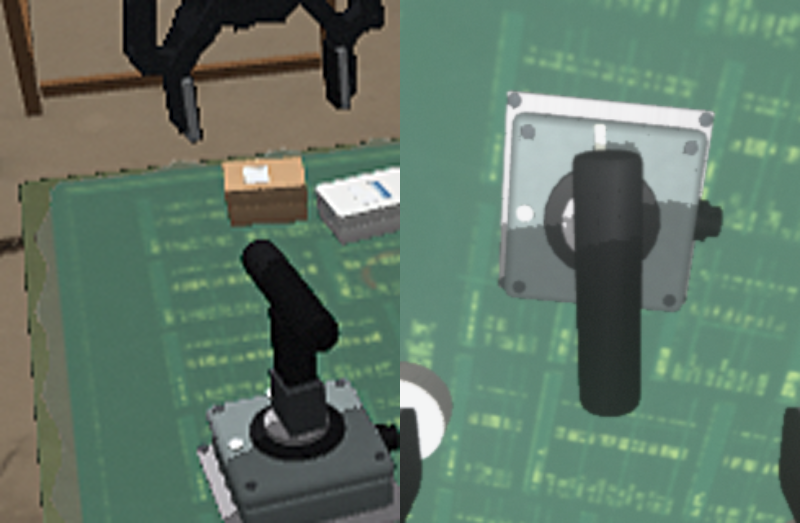

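The crossbar now points at the white on-bar (600,135). The handle stands upright and seated, and the gripper is clear. Handing in.

```bash
python3 -c "
from plant import robot
print(robot.job_done())"
```

```text
the job is handed in; nothing more can be done
None
```

The T-handle stands seated and upright on the spindle, turned to the on mark and released. The job was handed in at about 33 s; the verdict was not shown, but the final pictures show the crossbar at the on bar and the gripper clear.

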